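Load the seed dryer and check its air with the humidity probe

ROBOT

A 6-joint arm with a two-finger parallel gripper is mounted at the origin on the work surface. World frame = base frame: x ahead of the robot, y to its left, z up, the work surface at z = 0. Lengths are in mm, angles in degrees, forces in N, time in s.
With the tool pointing down it reaches from about 350 to 850 mm from the base axis. Payload 8.1 kg.
Tool frame: the origin (TCP) lies midway between the tips of the shut fingers; the grasp point (between the pads) lies 19 mm behind it; z points along the fingers, y is the direction in which the jaws open and shut (so a half turn about z gives the same grasp; the last joint's range is limited). The gripper opens to 85 mm and grips with 20 to 120 N. Pads are 22 mm wide; open, the fingers measure 114 mm over their backs; the gripper's body (76 mm by 85 mm) begins 54 mm behind the grasp point. The pads swing forward as they close: fully open they stand 13 mm farther back than shut.
Start: joints at [-68.148, 7.471, 85.268, -0, 87.261, -4.893], TCP at [270.038, -535.803, 197.092] pointing down, gripper open.
Joint ranges: [-169.43, 169.43], [-51.17, 129.36], [1.28, 143.12], [-76.62, 256.62], [0, 156.53], [-152.29, 152.29]. Speed limits (degrees/s): [136.94, 136.94, 159.86, 180, 180, 180].

INTERFACE

Orientations are given as [roll, pitch, yaw] about the fixed x, y, z axes, in that order (R = Rz(yaw) Ry(pitch) Rx(roll)).
In Python, from bench import r gives the robot as it stands.
- The arm moves only by the tool carry_out, never from a script. Its argument "increments" is a list of rows, each a list of 3 entries, a list of its own where there are three numbers: the shift along the tool's x, y, z in m, then the turn, a rotation vector about the tool's x, y, z in rad, then the closure, from 0 (fully open) to 1 (shut). A call has 1 to 12 rows; each row shifts and turns the pose as measured when the row begins, along the tool's axes as they then stand; what a row does not reach is not made up. A row lasts 1/10 s, in which the tool goes at most 50 mm and 8.59 degrees, less where a joint would pass 70% of its speed; a pose out of reach is approached as far as the arm can. A call with a gripper value outside its range is refused whole. The fingers move at their own pace and stop on an object; "newtons" is the grip in N (left out, the last holds). Time passes only in rows, so rows that do not move let the fingers close. It gives the time, the measured TCP pose, the force and the opening at its end, in the units of the state.
- r.sense(): the state, without advancing time (a new reading comes with each control period).
- r.snapshot(name): name is "scene" or "top" or "wrist"; returns a dict with "image" (384x512x3 uint8, blue, green, red), "vertical_fov" (degrees; the focal length in pixels is half the picture's height over the tangent of half this angle, whatever the lens; pixels are square), "cx", "cy" (the principal point, pixels), "rvec" (rotation vector, rad) and "tvec" (3), from world to camera coordinates, as OpenCV has them. Camera axes: x right, y down, z forward; pixel columns grow to the right and rows downward; lengths in mm; the calibration is good to about 2 mm. A picture is of the moment at which its call begins. There is no depth.
- r.hand_in(): hands the job in, once; it reports no verdict.
The state is a dict: "time": time; "joint_pos": joint angles; "qd": joint speeds; "joint_efforts": joint torques, N m; "tool_pos": TCP position; "tcp_rot": TCP orientation; "ft_force": force on the tool from outside, world axes, zero at the start; "wrist_torque": the same for the moment, N m; "finger_gap": finger opening in mm.
Only numpy, scipy, OpenCV 4.12 (cv2) and the standard library are available. Lean on these libraries where they do the work, as an engineer would, in place of code of your own. Each camera call takes 0.05 s, during which the arm holds its last target.

TASK

Start this batch in the seed dryer: lift the scoop tray by its handle, tip all four chestnuts off it into the open drying bin, and set the empty tray back down flat on the bench. Then take the humidity probe out of its stand and lower it upright through the black measuring port on the dryer's duct until the orange mark on its stem is level with the top of the port, never letting the probe touch the port or the dryer. Finish while holding the probe there, steady and centred in the port, for the reading; leave everything else on the bench where it stands.

Things in the scene. Friction and masses are not known exactly. Their poses are not given: they have to be found in the camera images.
- dryer: bench-top seed dryer, white sheet-metal case 170 mm (its x) by 240 mm (its y) and 110 mm high, fixed to the bench; origin under its centre on the bench, front panel at -x, z up. The half towards its +y is the open drying bin; the half towards -y is the closed air duct, whose flat grey cover 110 mm high carries the black measuring port. Behind it (+x, 85 to 215 mm from the origin, on the y = -105 to +43 mm stretch) stand the blower and its motor, 120 mm high
- bin (a point): centre of the drying bin's perforated floor, 35 mm above the bench, axes as the dryer's. The open bin measures 160 mm (x) by 130 mm (y) inside; its blue rim is 75 mm above this point; walls 5 mm
- port (a point): centre of the top of the measuring port: a black upright collar 44 mm outside diameter, 20 mm tall on the duct cover, with a straight vertical bore of 25 mm that goes on through the 6 mm cover into the hollow duct (duct floor 118 mm below this point). This point is 130 mm above the bench; z up
- tray_grip (a point): middle of the scoop tray's blue handle, 34 mm above the tray's underside. The loose steel tray (120 g) has a floor 130 mm long by 104 mm wide and 4 mm thick, walls 28 mm high at the sides (its +y, -y) and 32 mm at the back, none at the front. The handle is a flat-sided bar 80 mm long (along x), 14 mm wide (along y), 22 mm tall, running out from the tray's back wall to +x. The tray's mouth lies in the -x direction of these axes, 170 mm from this point; z up
- tray_mouth (a point): middle of the open front edge of the tray's floor, on the floor's upper face, 4 mm above the tray's underside; axes as at tray_grip, so -x points out of the mouth
- chestnut1_mid (a point): middle (half-way up) of a brown chestnut 31 mm across and 26 mm high, 13 g, flat underneath, lying loose on the tray
- chestnut2_mid (a point): middle (half-way up) of a brown chestnut 31 mm across and 26 mm high, 13 g, flat underneath, lying loose on the tray
- chestnut3_mid (a point): middle (half-way up) of a brown chestnut 31 mm across and 26 mm high, 13 g, flat underneath, lying loose on the tray
- chestnut4_mid (a point): middle (half-way up) of a brown chestnut 31 mm across and 26 mm high, 13 g, flat underneath, lying loose on the tray
- probe_grip (a point): middle of the humidity probe's white handle, a flat-sided box 24 mm (its x) by 32 mm (its y) and 70 mm tall (z, along the probe). Below it a straight round stem of 12 mm runs 110 mm down to the tip. The probe (140 g) stands upright in its stand, handle resting on the stand's top; this point is 145 mm above the tip
- probe_mark (a point): middle of the orange insertion mark, a 4 mm band round the probe's stem, 75 mm above the tip and 35 mm below the handle; z along the probe, up
- probe_tip (a point): lower end of the probe's stem, on its axis (end of the dark filter cap, 12 mm wide)
- stand: weighted probe stand, fixed: dark round foot 84 mm across, 8 mm high, with an upright grey tube 32 mm wide, open at the top 120 mm above the bench, bore 19 mm; origin under its centre on the bench. The probe's stem hangs inside; to draw it out the probe must rise 110 mm
- beaker: bystander: empty glass beaker 68 mm wide, 90 mm high; origin under its centre
- jar: bystander: amber specimen jar 60 mm wide, 85 mm high; origin under its centre
- petri: bystander: lidded petri dish 92 mm wide, 17 mm high; origin under its centre
- slidebox: bystander: blue slide box 70 by 90 mm, 34 mm high; origin under its centre
- lens: bystander: hand lens lying flat, lens 64 mm wide with its origin under it, red handle to its +x out to 115 mm, 10 mm thick
- weight: bystander: brass 200 g weight 34 mm wide, 55 mm high; origin under its centre

How it is judged (in metres and radians):
On the way, in this order (a step that is already met when the one before it is completed fails the run):
1. the tray tipped over the bin and all four chestnuts in the bin (x of chestnut1_mid in the frame of bin between -0.08 and 0.08 m and y of chestnut1_mid in the frame of bin between -0.065 and 0.065 m and z of chestnut1_mid in the frame of bin between 0 and 0.065 m and x of chestnut2_mid in the frame of bin between -0.08 and 0.08 m and y of chestnut2_mid in the frame of bin between -0.065 and 0.065 m and z of chestnut2_mid in the frame of bin between 0 and 0.065 m and x of chestnut3_mid in the frame of bin between -0.08 and 0.08 m and y of chestnut3_mid in the frame of bin between -0.065 and 0.065 m and z of chestnut3_mid in the frame of bin between 0 and 0.065 m and x of chestnut4_mid in the frame of bin between -0.08 and 0.08 m and y of chestnut4_mid in the frame of bin between -0.065 and 0.065 m and z of chestnut4_mid in the frame of bin between 0 and 0.065 m and angle between tray_grip's own z axis and vertical above 0.2 rad and horizontal distance between tray_mouth and bin below 0.13 m), for 0.1 s.
2. the tray set down flat on the bench and let go (height (world z) of tray_grip below 0.038 m and angle between tray_grip's own z axis and vertical below 0.08 rad and contact force between the fingers and tray below 0.1 N), for 0.2 s.
At the end, for the whole second after the job is handed in: Chestnuts in the bin, below its rim; tray flat on the bench, let go; probe held by the gripper, under 15 mm/s, upright within 0.06 rad, mark within 7 mm of the port top's height, stem off the port axis by under 4.5 mm at the mark and 5.5 mm at the tip, not touching the dryer (all of step 2 and x of chestnut1_mid in the frame of bin between -0.08 and 0.08 m and y of chestnut1_mid in the frame of bin between -0.065 and 0.065 m and z of chestnut1_mid in the frame of bin between 0 and 0.065 m and x of chestnut2_mid in the frame of bin between -0.08 and 0.08 m and y of chestnut2_mid in the frame of bin between -0.065 and 0.065 m and z of chestnut2_mid in the frame of bin between 0 and 0.065 m and x of chestnut3_mid in the frame of bin between -0.08 and 0.08 m and y of chestnut3_mid in the frame of bin between -0.065 and 0.065 m and z of chestnut3_mid in the frame of bin between 0 and 0.065 m and x of chestnut4_mid in the frame of bin between -0.08 and 0.08 m and y of chestnut4_mid in the frame of bin between -0.065 and 0.065 m and z of chestnut4_mid in the frame of bin between 0 and 0.065 m and z of probe_mark in the frame of port between -0.007 and 0.007 m and horizontal distance between probe_mark and port below 0.0045 m and horizontal distance between probe_tip and port below 0.0055 m and angle between probe_grip's own z axis and vertical below 0.06 rad and contact force between the fingers and probe above 1 N and contact force between probe and dryer below 0.2 N and linear speed of probe below 0.015 m/s); the arm keeps its last pose, push and grip.
It fails at once if the probe touches the port or the dryer (contact force between probe and dryer above 0.2 N).
It fails at once if a bystander is moved by more than 30 mm (distance of any of beaker, jar, petri, slidebox, lens, weight from where it was at the start of the episode above 0.03 m).
It also fails if it takes over 72 s, if anything falls off the work surface, if the arm or the gripper's body presses on something with over 40 N, if the wrist force passes 120 N, or if a joint passes its speed limit or range.

## Working session

There is one attempt and no reset: what is moved stays moved. The work goes in short steps, Python scripts to look and compute and a tool call to move; the robot and the scene stay as the last step left them, time stands still between calls to the robot, and variables do not carry over. Pictures are saved under pics/ and viewed, and the job is handed in when it is done.

Besides the shell and the picture viewer there is one more tool, called after ">>>" as name(argument=value, ...) on one line, values as JSON. carry_out: Moves the arm, as the interface text tells. Its arguments: {"type":"object","properties":{"increments":{"type":"array"},"newtons":{"type":"number"}},"required":["increments"]}

```bash
ls; mkdir -p pics; python3 - <<'E'
from bench import r
import cv2
print(r.sense())
for n in ["scene","top","wrist"]:
    s=r.snapshot(n); cv2.imwrite(f"pics/{n}0.png",s["image"]); print(n,s["vertical_fov"],s["cx"],s["cy"],s["rvec"],s["tvec"])
E
```

```text
pics
{'time': 0.0, 'joint_pos': array([-6.81494501e+01,  7.51618153e+00,  8.53308761e+01, -1.56604347e-03,
        8.72604702e+01, -4.89414677e+00]), 'qd': array([ 0.02499451, -0.01315415, -0.0869751 ,  0.0394005 , -0.08907411,
       -0.0094442 ]), 'joint_efforts': array([ 9.39514430e-04, -5.69403577e+01, -5.00544798e+01, -2.60782781e-04,
        1.50317472e-02, -3.47978585e-06]), 'tool_pos': array([ 269.77747077, -535.2337349 ,  196.01799048]), 'tcp_rot': array([-1.79892731e+02, -7.61533507e-03,  2.67447659e+01]), 'ft_force': array([-0.12471992,  0.01905007,  0.76462824]), 'wrist_torque': array([0.00341906, 0.04387042, 0.02847486]), 'finger_gap': 85.67975073085464}
scene 57.60859940824515 261.346900979399 192.9430414174492 [ 2.06209108  1.40386542 -0.55222188] [-199.17593541 -318.19886598 1504.3947009 ]
top 55.2954415400861 251.61861507468763 187.60496812174347 [ 2.09205904 -2.15052459  0.22467522] [   8.14412348  548.61700582 1153.502666  ]
wrist 66.3828019647843 255.64420524945336 193.87071725042844 [-2.46564648  1.51887754  0.21718289] [-599.89853551  -36.43404401  379.35901666]
```

View pics/scene0.png

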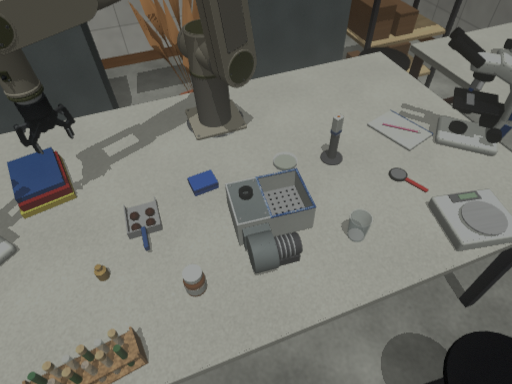

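View pics/top0.png

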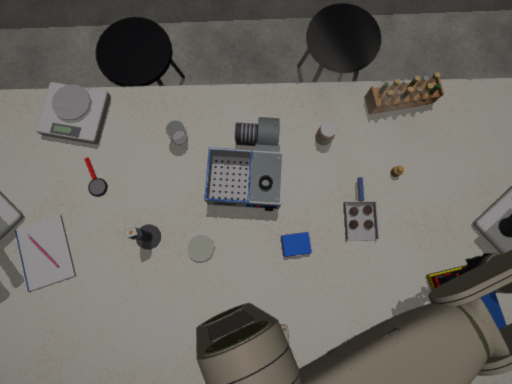

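View pics/wrist0.png

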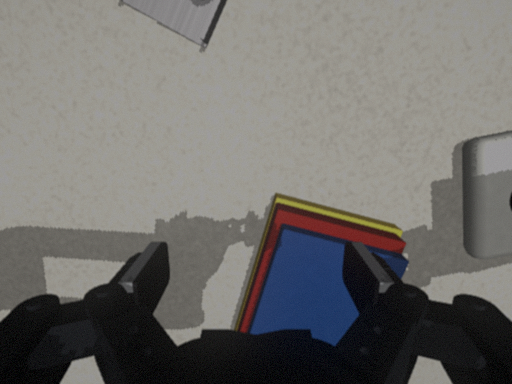

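```bash
cat > h.py <<'E'
from bench import r
import cv2, numpy as np
from scipy.spatial.transform import Rotation as Ro
def cam(s):
    f=s["image"].shape[0]/2/np.tan(np.radians(s["vertical_fov"]/2))
    K=np.array([[f,0,s["cx"]],[0,f,s["cy"]],[0,0,1]])
    R=Ro.from_rotvec(np.ravel(s["rvec"])).as_matrix(); t=np.ravel(s["tvec"]); return K,R,t
def ray(s,uv):
    K,R,t=cam(s); d=R.T@np.linalg.inv(K)@np.array([uv[0],uv[1],1.]); return -R.T@t,d/np.linalg.norm(d)
def onz(s,uv,z):
    o,d=ray(s,uv); return o+d*(z-o[2])/d[2]
def proj(s,p):
    K,R,t=cam(s); q=K@(R@np.array(p,float)+t); return q[:2]/q[2]
def tri(*su):
    A=np.zeros((3,3));b=np.zeros(3);L=[]
    for s,uv in su:
        o,d=ray(s,uv);P=np.eye(3)-np.outer(d,d);A+=P;b+=P@o;L.append((o,d))
    x=np.linalg.solve(A,b); return x,[float(np.linalg.norm(np.cross(x-o,d))) for o,d in L]
def tool():
    s=r.sense();R=Ro.from_euler('xyz',s["tcp_rot"],degrees=True).as_matrix();return np.array(s["tool_pos"]),R,s
def blobs(m,amin=15):
    n,l,st,c=cv2.connectedComponentsWithStats(m.astype(np.uint8))
    return [(st[i].tolist(),c[i].round(1).tolist()) for i in range(1,n) if st[i][4]>=amin]
E
python3 - <<'E'
from h import *
s=r.snapshot("top");im=s["image"]
np.save
c=cv2.resize(im[110:260,110:410],None,fx=2.6,fy=2.6,interpolation=cv2.INTER_CUBIC);cv2.imwrite("pics/topc.png",c)
s2=r.snapshot("scene");c=cv2.resize(s2["image"][100:280,110:390],None,fx=2.8,fy=2.8,interpolation=cv2.INTER_CUBIC);cv2.imwrite("pics/scc.png",c)
print(ray(s,(256,192)))
import pickle;pickle.dump({"top":s,"scene":s2},open("s0.pkl","wb"))
for n,S in(("top",s),("scene",s2)):
    h=cv2.cvtColor(S["image"],cv2.COLOR_BGR2HSV)
    m=(h[...,0]>100)&(h[...,0]<125)&(h[...,1]>120)&(h[...,2]>40)
    print(n,"blue",blobs(m))
    m=((h[...,0]<12)|(h[...,0]>170))&(h[...,1]>60)&(h[...,2]<110)
    print(n,"brown",blobs(m))
    m=((h[...,0]>3)&(h[...,0]<20))&(h[...,1]>150)
    print(n,"orange",blobs(m,3))
E
```

```text
(array([ 309.1864821 ,   10.07580562, 1239.32140453]), array([ 0.18602801, -0.02574264, -0.98220716]))
top blue [([250, 152, 3, 12, 16], [250.8, 156.8]), ([360, 178, 3, 22, 40], [360.9, 188.1]), ([206, 198, 32, 4, 51], [221.5, 199.7]), ([282, 232, 29, 25, 574], [295.9, 244.0]), ([481, 292, 25, 37, 402], [494.0, 309.0])]
top brown [([365, 206, 7, 7, 40], [367.8, 209.2]), ([351, 208, 7, 6, 32], [353.7, 210.6]), ([350, 221, 8, 7, 44], [353.2, 223.9]), ([365, 221, 8, 7, 39], [368.7, 223.9]), ([439, 273, 13, 4, 29], [446.0, 274.5]), ([455, 272, 6, 5, 22], [457.4, 274.0]), ([432, 276, 9, 12, 71], [436.0, 281.2])]
top orange [([394, 169, 3, 5, 8], [394.9, 170.8]), ([130, 231, 2, 3, 5], [130.4, 231.8]), ([441, 272, 12, 3, 12], [446.5, 273.0]), ([431, 275, 8, 14, 26], [433.4, 280.5])]
scene blue [([8, 148, 55, 50, 1721], [34.6, 172.3]), ([188, 171, 29, 20, 347], [202.0, 180.2])]
scene brown [([18, 152, 55, 59, 503], [48.6, 192.1]), ([405, 177, 15, 12, 20], [410.8, 182.9]), ([146, 209, 7, 5, 30], [148.7, 211.0]), ([130, 213, 8, 6, 35], [133.5, 215.3]), ([146, 219, 8, 6, 36], [149.7, 221.3]), ([132, 224, 8, 6, 33], [135.1, 226.3])]
scene orange []
```

View pics/topc.png

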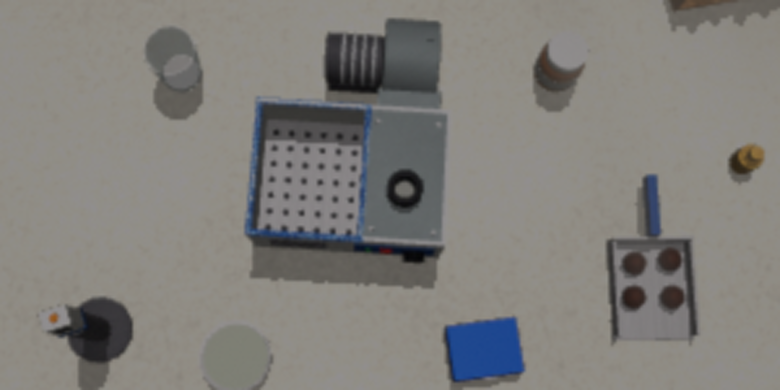

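View pics/scc.png

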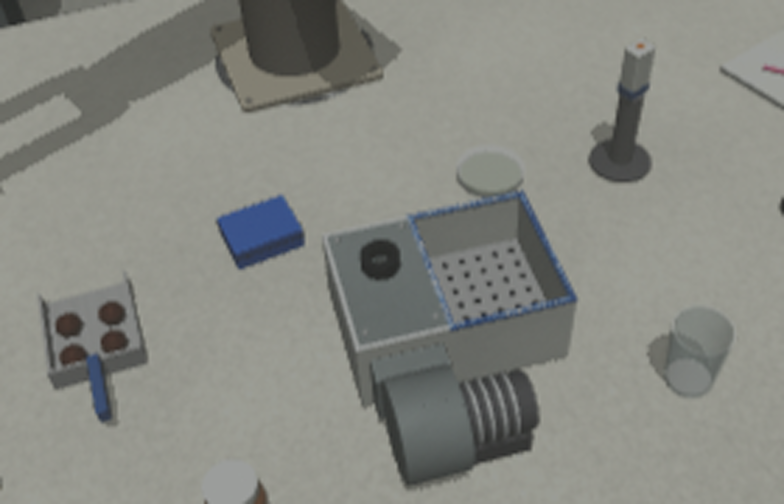

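```bash
python3 - <<'E'
from h import *
import pickle;S=pickle.load(open("s0.pkl","rb"));t=S["top"];c=S["scene"]
U=lambda x,y:((x+.5)/2.6-.5+110,(y+.5)/2.6-.5+110)
V=lambda x,y:((x+.5)/2.8-.5+110,(y+.5)/2.8-.5+100)
for n,p,z in [("h back",(651,177),45),("h front",(655,235),45),("tb1",(611,240),32),("tb2",(691,239),32),("tf1",(614,340),4),("tf2",(694,337),4),
 ("rim1",(258,100),110),("rim2",(370,106),110),("rim3",(362,241),110),("rim4",(248,236),110),("d1",(446,112),110),("d2",(441,243),110),("port",(405,188),130),("probetop",(55,318),190),("foot",(101,330),4),("petri",(237,358),17),("slide",(485,349),34),("jar",(568,50),85)]:
    print(n,onz(t,U(*p),z).round(0)[:2])
print("port tri",tri((t,U(405,188)),(c,V(380,259))))
print("probetop tri",tri((t,U(55,318)),(c,V(641,45))))
print("scene port",onz(c,V(380,254),130), "foot",onz(c,V(620,160),4))
print("rim scene",[onz(c,V(*p),110).round(0)[:2] for p in[(412,214),(521,195),(573,299),(453,327)]])
b=[(367.8,209.2),(353.7,210.6),(353.2,223.9),(368.7,223.9)]
print([onz(t,p,20).round(0) for p in b])
print(tri((t,U(651,177)),(c,V(103,415))))
E
```

```text
h back [ 575. -371.]
h front [ 499. -370.]
tb1 [ 496. -317.]
tb2 [ 494. -420.]
tf1 [ 370. -318.]
tf2 [ 371. -422.]
rim1 [670. 127.]
rim2 [659. -11.]
rim3 [491.   4.]
rim4 [500. 140.]
d1 [ 649. -104.]
d2 [486. -91.]
port [550. -49.]
probetop [402. 342.]
foot [401. 341.]
petri [360. 165.]
slide [ 362. -147.]
jar [ 735. -267.]
port tri (array([551.89696401, -49.82296575, 121.30367743]), [0.0776678669679569, 0.07766786696797158])
probetop tri (array([401.96891754, 342.27764694, 191.64950016]), [0.9246973879474367, 0.9246973879475336])
scene port [552.56540146 -49.68235973 130.        ] foot [402.68570211 342.42819665   4.        ]
rim scene [array([491.,  10.]), array([509., 138.]), array([672., 123.]), array([659.,  -8.])]
[array([ 471., -396.,   20.]), array([ 468., -348.,   20.]), array([ 423., -343.,   20.]), array([ 422., -395.,   20.])]
(array([ 576.73246651, -373.97089111,   35.53905778]), [0.5234082865994591, 0.5234082865995917])
```

>>> carry_out(increments=[[[0,0,0],[0,0,0.08],0],[[0,0,0],[0,0,0.1],0],[[0,0,0],[0,0,0.1],0],[[0,0,0],[0,0,0.1],0],[[0,0,0],[0,0,0.09],0],[[0,0,0],[0,0,0],0]])

```text
time: 0.85
tool_pos: [269.7, -534.8, 195.3]
tcp_rot: [-179.8, 0.1, -1.2]
ft_force: [0.1, 1.1, -0.2]
finger_gap: 85.1
```

```bash
cat >> h.py <<'E'
def delta(p,rpy):
    x,R,s=tool(); T=Ro.from_euler('xyz',rpy,degrees=True).as_matrix()
    print("t",round(s["time"],2),"pos",x.round(1),"rpy",np.round(s["tcp_rot"],2),"gap",round(s["finger_gap"],1),"F",np.round(s["ft_force"],1))
    print("shift tool mm",(R.T@(np.array(p)-x)).round(1),"rotvec",Ro.from_matrix(R.T@T).as_rotvec().round(4))
E
python3 -c "
from h import *
delta((538,-370,150),(180,0,0))"
```

```text
t 0.85 pos [ 269.7 -534.8  195.3] rpy [-1.7984e+02  7.0000e-02 -1.2100e+00] gap 85.1 F [ 0.1  1.1 -0.2]
shift tool mm [ 264.9 -170.3   45.5] rotvec [-0.0029  0.0012 -0.021 ]
```

>>> carry_out(increments=[[[0.02,-0.013,0],[0,0,-0.02],0],[[0.033,-0.02,0],[0,0,0],0],[[0.033,-0.021,0],[0,0,0],0],[[0.033,-0.021,0],[0,0,0],0],[[0.033,-0.021,0],[0,0,0],0],[[0.033,-0.021,0],[0,0,0],0],[[0.033,-0.021,0.0],[0,0,0],0],[[0.02,-0.018,0.0],[0,0,0],0],[[0.01,-0.005,0.0],[0,0,0],0],[[0,0,0],[0,0,0],0]])

```text
time: 1.85
tool_pos: [523.9, -366.4, 193.9]
tcp_rot: [-179.8, 0.1, 1.5]
ft_force: [-0.2, -1.4, 0.8]
finger_gap: 85.2
```

```bash
python3 -c "
from h import *
delta((538,-370,150),(180,0,0))
s=r.snapshot('wrist');cv2.imwrite('pics/w1.png',s['image']);print(ray(s,(256,192)))
import pickle;pickle.dump(s,open('w1.pkl','wb'))"
```

```text
t 1.85 pos [ 523.9 -366.4  193.9] rpy [-1.7981e+02  1.3000e-01  1.4500e+00] gap 85.2 F [-0.2 -1.4  0.8]
shift tool mm [14.1  4.1 43.8] rotvec [-0.0032  0.0024  0.0253]
(array([ 594.54440323, -366.34982345,  370.89318432]), array([-0.27335035, -0.00442701, -0.96190436]))
```

View pics/w1.png

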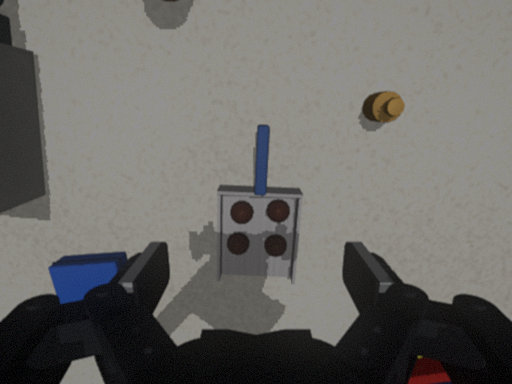

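```bash
python3 -c "
from h import *
import pickle;s=pickle.load(open('w1.pkl','rb'))
h=cv2.cvtColor(s['image'],cv2.COLOR_BGR2HSV)
m=((h[...,0]>100)&(h[...,0]<128)&(h[...,1]>90)).astype(np.uint8);m[:,:230]=0;m[:,300:]=0;m[:110]=0;m[200:]=0
ys,xs=np.nonzero(m);print(len(xs),xs.min(),xs.max(),ys.min(),ys.max())
pts=np.array([onz(s,p,45)[:2] for p in zip(xs,ys)])
for y in range(126,195,8): 
  e=xs[ys==y]; print(y,e.min(),e.max(),onz(s,(e.min()-.5,y),45)[:2].round(1),onz(s,(e.max()+.5,y),45)[:2].round(1))
print('tb',onz(s,(218.5,188),32),onz(s,(301,190),32),'tf',onz(s,(219,278),4),onz(s,(295,281),4))
"
```

```text
740 255 268 126 194
126 259 267 [ 576.3 -368.7] [ 576.6 -378.4]
134 258 268 [ 567.8 -367.8] [ 568.1 -379.8]
142 257 267 [ 559.1 -367. ] [ 559.4 -379.1]
150 257 267 [ 550.3 -367.2] [ 550.6 -379.4]
158 257 266 [ 541.4 -367.4] [ 541.7 -378.6]
166 256 266 [ 532.3 -366.5] [ 532.6 -378.9]
174 256 266 [ 523.1 -366.7] [ 523.5 -379.2]
182 256 265 [ 513.8 -367. ] [ 514.1 -378.4]
190 255 265 [ 504.3 -366.1] [ 504.6 -378.7]
tb [ 502.0503354  -322.94143445   32.        ] [ 502.12238319 -421.70630885   32.        ] tf [ 361.89815026 -318.66902449    4.        ] [ 359.98280705 -426.88437954    4.        ]
```

>>> carry_out(increments=[[[0.01,0.006,0.01],[0,0,0.025],0],[[0,0,0.03],[0,0,0],0],[[0,0,0.035],[0,0,0],0],[[0,0,0.035],[0,0,0],0],[[0,0,0.025],[0,0,0],0],[[0,0,0.01],[0,0,0],0],[[0,0,0],[0,0,0],0]])

```text
time: 2.6
tool_pos: [525.7, -384.1, 47.1]
tcp_rot: [179.8, 0.1, -0.4]
ft_force: [-0.4, 0.7, -0.0]
finger_gap: 85.3
```

```bash
python3 -c "
from h import *
delta((533,-372.5,15),(180,0,0))"
```

```text
t 2.6 pos [ 525.7 -384.1   47.1] rpy [ 1.7984e+02  9.0000e-02 -3.9000e-01] gap 85.3 F [-0.4  0.7 -0. ]
shift tool mm [  7.2 -11.7  32.1] rotvec [ 0.0028  0.0016 -0.0068]
```

>>> carry_out(increments=[[[0.007,-0.012,0.005],[0,0,0],0],[[0,0,0.01],[0,0,0],0],[[0,0,0.01],[0,0,0],0],[[0,0,0.003],[0,0,0],0],[[0,0,0],[0,0,0],0]])

```text
time: 3.1
tool_pos: [535.6, -374.4, 22.5]
tcp_rot: [179.6, -0.2, -0.4]
ft_force: [-0.3, -0.2, 1.3]
finger_gap: 85.6
```

```bash
python3 -c "
from h import *
delta((533,-372.5,15),(180,0,0))
s=r.snapshot('wrist');cv2.imwrite('pics/w2.png',s['image'])"
```

```text
t 3.1 pos [ 535.6 -374.4   22.5] rpy [179.55  -0.24  -0.4 ] gap 85.6 F [-0.3 -0.2  1.3]
shift tool mm [-2.7 -1.9  7.4] rotvec [ 0.0078 -0.0042 -0.0071]
```

View pics/w2.png

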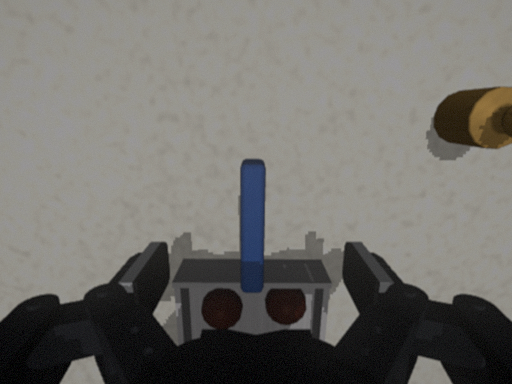

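>>> carry_out(increments=[[[-0.002,-0.001,0.005],[0,0,0],0],[[0,0,0.002],[0.006,0,0],0],[[0,0,0],[0,0,0],1],[[0,0,0],[0,0,0],1],[[0,0,0],[0,0,0],1],[[0,0,0],[0,0,0],1],[[0,0,0],[0,0,0],1],[[0,0,0],[0,0,0],1]], newtons=90)

```text
time: 3.95
tool_pos: [534.3, -374.2, 16.6]
tcp_rot: [179.8, -0.3, -0.4]
ft_force: [-0.1, -0.5, 0.5]
finger_gap: 0.1
```

```bash
python3 -c "
from h import *
delta((533,-372.5,15),(180,0,0))"
```

```text
t 3.95 pos [ 534.3 -374.2   16.6] rpy [179.84  -0.35  -0.41] gap 0.1 F [-0.1 -0.5  0.5]
shift tool mm [-1.3 -1.7  1.6] rotvec [ 0.0028 -0.0061 -0.0072]
```

```bash
python3 -c "
from h import *
for n in ['wrist','scene']:
  s=r.snapshot(n);im=s['image']
  if n=='scene': im=cv2.resize(im[180:270,90:190],None,fx=6,fy=6)
  cv2.imwrite('pics/x3%s.png'%n,im)"
```

```text
(no output)
```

View pics/x3wrist.png

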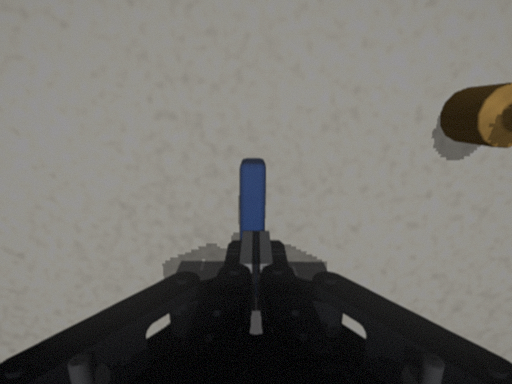

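View pics/x3scene.png

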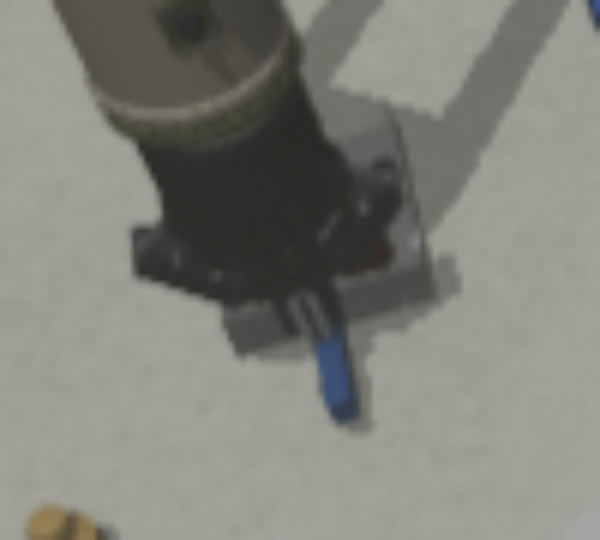

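```bash
python3 -c "
from h import *
x,R,st=tool();print(x,st['finger_gap'],st['joint_pos'].round(2))
s=r.snapshot('wrist')
for p in [(0,0,0),(11,0,0),(11,7,0),(11,-7,0),(11,0,-19),(11,0,-30),(11,7,-30),(11,-7,-30),(11,10,-60)]: print(p,proj(s,x+R@np.array(p)).round(0))
print(proj(s,(579,-373,45)),proj(s,(539,-373,45)))
cv2.imwrite('pics/x4.png',cv2.resize(s['image'][140:340,150:360],None,fx=3.5,fy=3))"
```

```text
[ 534.28487562 -374.24477898   16.58213878] -0.1109364115835613 [-39.57  23.3   86.06   0.1   70.27  50.81]
(0, 0, 0) [254. 222.]
(11, 0, 0) [254. 206.]
(11, 7, 0) [265. 206.]
(11, -7, 0) [243. 206.]
(11, 0, -19) [254. 217.]
(11, 0, -30) [254. 224.]
(11, 7, -30) [267. 224.]
(11, -7, -30) [241. 224.]
(11, 10, -60) [276. 249.]
[250.57083801 160.67162974] [251.47577982 233.07159248]
```

View pics/x4.png

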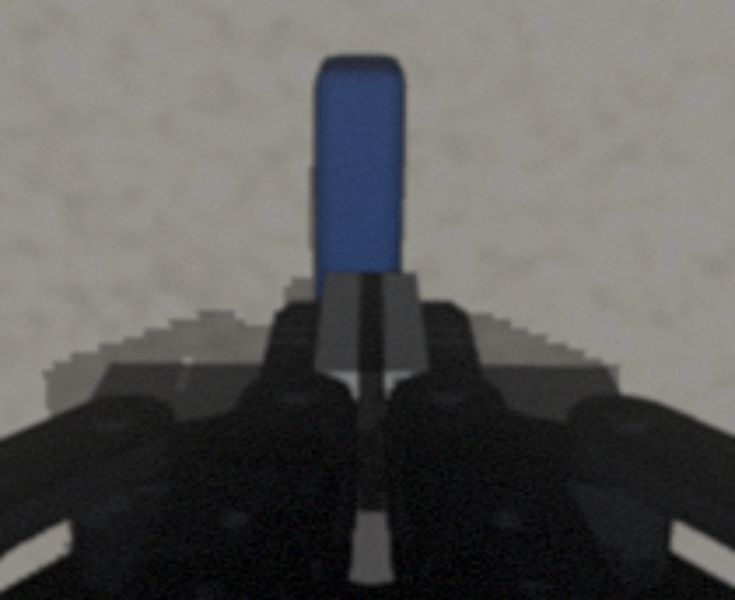

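```bash
python3 -c "
from h import *
x,R,st=tool()
s=r.snapshot('scene');im=s['image'].copy()
c=cv2.resize(im[200:260,110:170],None,fx=10,fy=10,interpolation=cv2.INTER_CUBIC)
for z,col in((16,(0,0,255)),(45,(0,255,0)),(60,(255,255,0))):
  for dx in(-11,11):
    u=proj(s,(x[0]+dx,x[1],z));print(z,dx,u); cv2.circle(c,(int((u[0]-110+.5)*10),int((u[1]-200+.5)*10)),5,col,-1)
for xx in (499,539,579):
  u=proj(s,(xx,-373,45));cv2.circle(c,(int((u[0]-110+.5)*10),int((u[1]-200+.5)*10)),5,(255,0,255),-1)
cv2.imwrite('pics/x5.png',c)"
```

```text
16 -11 [145.16443206 237.6884526 ]
16 11 [146.26979851 243.25669227]
45 -11 [142.63731553 232.2489482 ]
45 11 [143.73241119 237.86121352]
60 -11 [141.28915697 229.34709767]
60 11 [142.37822641 234.98168658]
```

View pics/x5.png

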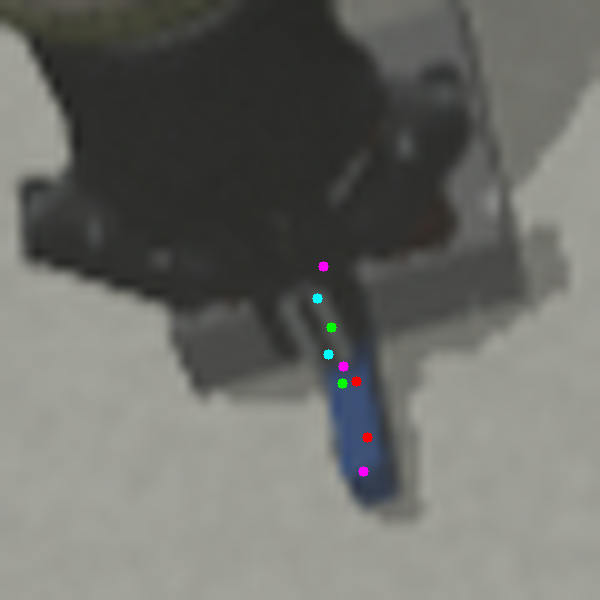

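```bash
python3 -c "
from h import *
w=r.snapshot('wrist');c=r.snapshot('scene');x,R,st=tool()
print(x,tri((w,(256,230.5)),(c,(143.2,236.2))))
print(ray(w,(256,192)))"
```

```text
[ 534.21318923 -374.20411034   16.46380227] (array([ 541.72408182, -374.8590378 ,   48.5849696 ]), [0.6542837996808142, 0.6542837996809541])
(array([ 603.37870003, -375.41874164,  194.09616159]), array([-0.26542873, -0.00133305, -0.96412956]))
```

>>> carry_out(increments=[[[0,0,0],[0,0,0],0],[[0,0,0],[0,0,0],0],[[0,0,0],[0,0,0],0],[[0,0,0],[0,0,0],0],[[0,0,0],[0,0,0],0],[[-0.002,-0.001,0.008],[0,0,0],0],[[0,0,0.005],[0,0,0],0],[[0,0,0],[0,0,0],0]])

```text
time: 5.05
tool_pos: [532.0, -373.1, 2.2]
tcp_rot: [179.9, -0.3, -0.4]
ft_force: [0.4, -0.3, 0.0]
finger_gap: 85.5
```

```bash
python3 -c "
from h import *
delta((533,-374,-10),(180,0,0))
w=r.snapshot('wrist');c=r.snapshot('scene')
print(ray(w,(256,192))[0])
a=w['image'];b=cv2.resize(c['image'][190:260,100:180],None,fx=7,fy=7,interpolation=cv2.INTER_CUBIC)
cv2.imwrite('pics/x6.png',a);cv2.imwrite('pics/x6s.png',b)"
```

```text
t 5.05 pos [ 532.  -373.1    2.2] rpy [179.85  -0.33  -0.41] gap 85.5 F [ 0.4 -0.3  0. ]
shift tool mm [ 0.9  0.9 12.2] rotvec [ 0.0026 -0.0058 -0.0072]
[ 601.17809177 -374.25679078  179.73918387]
```

View pics/x6.png

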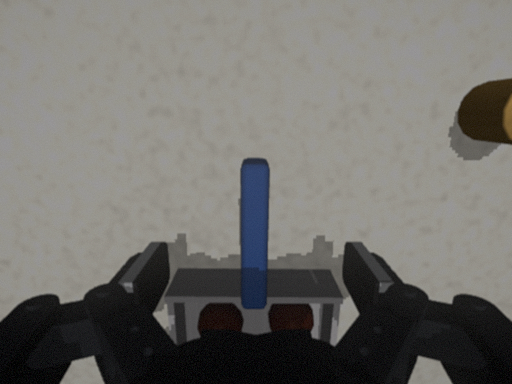

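View pics/x6s.png

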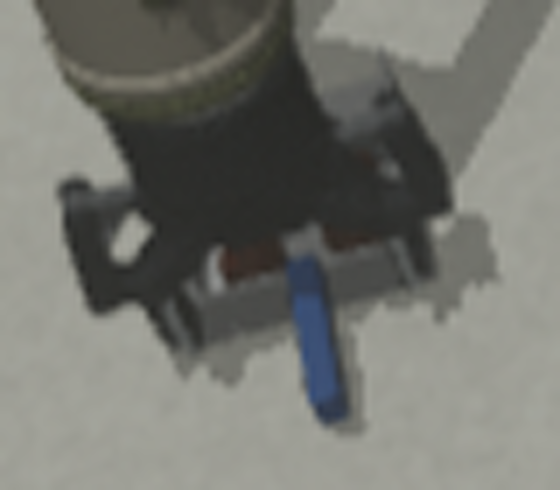

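```bash
python3 -c "
from h import *
w=r.snapshot('wrist')
o,d1=ray(w,(167.5,243));o,d2=ray(w,(343.5,243))
k=85.5/np.linalg.norm(d1-d2); print(o+k*d1,o+k*d2)"
```

```text
[ 540.02505545 -331.4116323    49.53134676] [ 539.35152282 -416.90880535   49.70384225]
```

>>> carry_out(increments=[[[0,0,0.006],[0,0,0],0],[[0,0,0.006],[0,0,0],0],[[0,0,0.006],[0,0,0],0],[[0,0,0],[0,0,0],0]])

```text
time: 5.6
tool_pos: [533.0, -373.8, -16.0]
tcp_rot: [179.8, -0.4, -0.4]
ft_force: [-1.0, 0.4, 0.0]
finger_gap: 85.3
```

```bash
python3 -c "
from h import *
delta((533,-374,-16),(180,0,0))
w=r.snapshot('wrist')
cv2.imwrite('pics/x7.png',w['image'])"
```

```text
t 5.6 pos [ 533.  -373.8  -16. ] rpy [179.78  -0.42  -0.41] gap 85.3 F [-1.   0.4  0. ]
shift tool mm [0.  0.2 0. ] rotvec [ 0.0039 -0.0073 -0.0071]
```

View pics/x7.png

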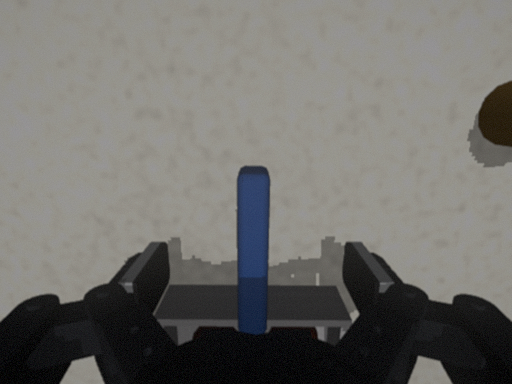

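>>> carry_out(increments=[[[0,0,0],[0,0,0],1],[[0,0,0],[0,0,0],1],[[0,0,0],[0,0,0],1],[[0,0,0],[0,0,0],1],[[0,0,0],[0,0,0],1],[[0,0,0],[0,0,0],1]], newtons=100)

```text
time: 6.25
tool_pos: [533.8, -374.3, -14.4]
tcp_rot: [179.7, -0.5, -0.4]
ft_force: [-0.5, -0.1, 0.4]
finger_gap: 12.0
```

>>> carry_out(increments=[[[0,0,-0.006],[0,0,0],1],[[0,0,-0.012],[0,-0.02,0],1],[[0,0,-0.018],[0,-0.03,0],1],[[0,0,-0.02],[0,-0.03,0],1],[[0,0,-0.02],[0,-0.03,0],1],[[0,0,-0.015],[0,0,0],1],[[0,0,0],[0,0,0],1]])

```text
time: 6.95
tool_pos: [536.4, -372.9, 79.2]
tcp_rot: [179.9, 6.1, -0.5]
ft_force: [0.4, -0.1, -1.2]
finger_gap: 12.1
```

```bash
python3 -c "
from h import *
delta((715,68,200),(180,0,0))
w=r.snapshot('wrist');c=r.snapshot('scene')
cv2.imwrite('pics/x8.png',w['image']);cv2.imwrite('pics/x8s.png',cv2.resize(c['image'][150:270,80:220],None,fx=5,fy=5,interpolation=cv2.INTER_CUBIC))"
```

```text
t 6.95 pos [ 536.4 -372.9   79.2] rpy [179.85   6.12  -0.48] gap 12.1 F [ 0.4 -0.1 -1.2]
shift tool mm [ 161.  -442.1 -140. ] rotvec [ 0.0022  0.1069 -0.0082]
```

View pics/x8s.png

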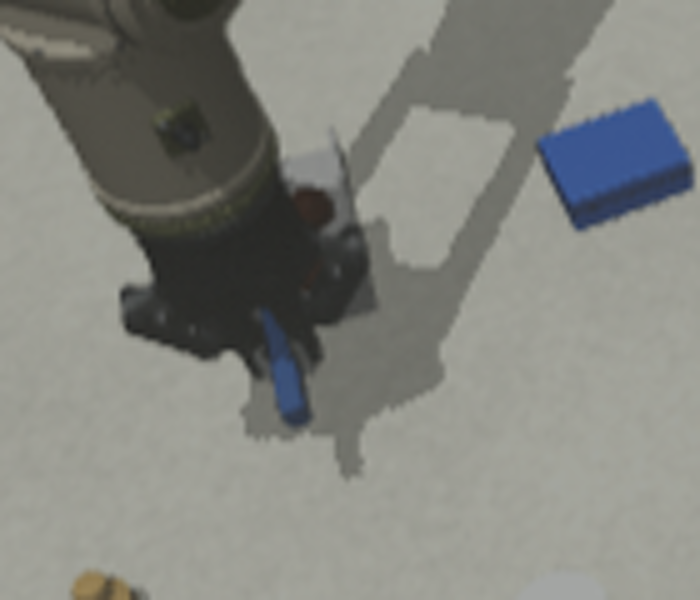

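```bash
python3 -c "
from h import *
x,R,s=tool()
delta(x+[0,0,86],(180,6,0))
delta(x+[226,441,0],(180,6,0))"
```

```text
t 7.05 pos [ 534.7 -372.    76.4] rpy [179.98   6.3   -0.49] gap 12.1 F [ 0.2  0.8 -1.8]
shift tool mm [ -9.4   0.  -85.5] rotvec [-0.0006  0.0052 -0.0085]
t 7.05 pos [ 534.7 -372.    76.4] rpy [179.98   6.3   -0.49] gap 12.1 F [ 0.2  0.8 -1.8]
shift tool mm [ 220.9 -442.9  -24.5] rotvec [-0.0006  0.0052 -0.0085]
```

>>> carry_out(increments=[[[-0.001,0,-0.01],[0,0,0],1],[[-0.002,0,-0.02],[0,0,0],1],[[-0.002,0,-0.025],[0,0,0],1],[[-0.002,0,-0.025],[0,0,0],1],[[0,-0.005,-0.02],[0,0,0],1],[[0.002,-0.01,-0.01],[0,0,0],1],[[0.006,-0.015,-0.001],[0,0,0],1],[[0.01,-0.02,-0.001],[0,0,0],1],[[0.01,-0.022,-0.001],[0,0,0],1],[[0.011,-0.023,-0.001],[0,0,0],1],[[0.011,-0.023,-0.001],[0,0,0],1],[[0.011,-0.023,-0.001],[0,0,0],1]])

```text
time: 8.25
tool_pos: [595.8, -220.5, 175.3]
tcp_rot: [-179.2, 7.3, -0.8]
ft_force: [0.6, -0.3, -1.3]
finger_gap: 12.2
```

```bash
python3 -c "
from h import *
delta((762,68,165),(180,6,0))"
```

```text
t 8.25 pos [ 595.8 -220.5  175.3] rpy [-179.19    7.35   -0.75] gap 12.2 F [ 0.6 -0.3 -1.3]
shift tool mm [ 162.4 -290.7   -6.5] rotvec [-0.0157  0.0234 -0.0132]
```

>>> carry_out(increments=[[[0.012,-0.022,0],[0,0.004,0],1],[[0.013,-0.023,0],[0,0.004,0],1],[[0.013,-0.023,0],[-0.004,0.004,0],1],[[0.013,-0.023,0],[-0.004,0.004,0],1],[[0.013,-0.023,-0.001],[-0.004,0,0],1],[[0.013,-0.023,-0.001],[0,0,0],1],[[0.013,-0.023,-0.001],[0,0,0],1],[[0.012,-0.022,-0.001],[0,0,0],1],[[0.01,-0.016,0],[0,0,0],1],[[0.007,-0.01,0],[0,0,0],1],[[0.003,-0.005,0],[0,0,0],1],[[0,0,0],[0,0,0],1]])

```text
time: 9.45
tool_pos: [713.7, 21.6, 142.5]
tcp_rot: [-179.4, 8.1, -0.0]
ft_force: [-0.5, -0.7, -1.2]
finger_gap: 11.8
```

```bash
python3 -c "
from h import *
delta((762,68,165),(180,6,0))
c=r.snapshot('scene');cv2.imwrite('pics/x9s.png',cv2.resize(c['image'][100:300,180:400],None,fx=3,fy=3,interpolation=cv2.INTER_CUBIC))"
```

```text
t 9.45 pos [713.7  21.6 142.5] rpy [-1.7939e+02  8.1100e+00 -4.0000e-02] gap 11.8 F [-0.5 -0.7 -1.2]
shift tool mm [ 44.7 -46.8 -28.6] rotvec [-0.0106  0.0368 -0.0008]
```

View pics/x9s.png

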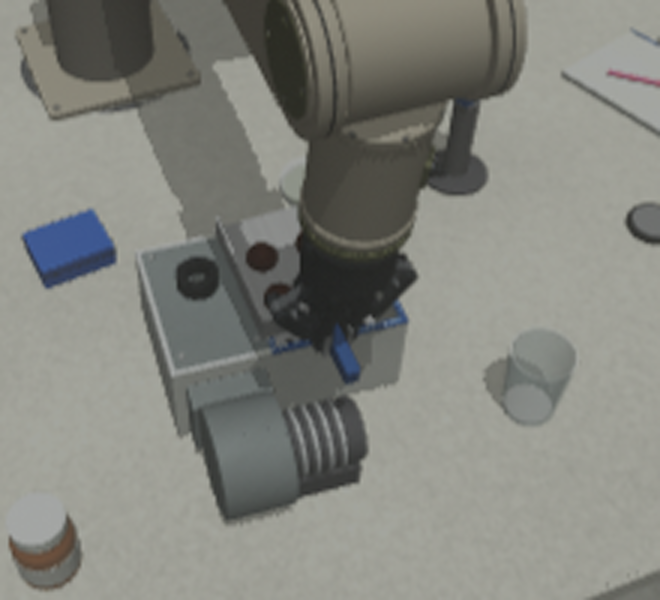

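>>> carry_out(increments=[[[0.008,-0.008,-0.008],[0,0,0],1],[[0.012,-0.012,-0.008],[0,0,0],1],[[0.012,-0.012,-0.008],[0,0,0],1],[[0.01,-0.01,-0.006],[0,0,0],1],[[0.005,-0.005,-0.003],[0,0,0],1],[[0,0,0],[0,0,0],1],[[0,0,0],[0,0,0],1]])

```text
time: 10.2
tool_pos: [764.6, 59.6, 170.0]
tcp_rot: [-179.5, 8.2, -0.6]
ft_force: [-0.4, 0.8, -1.5]
finger_gap: 12.3
```

```bash
cat >> h.py <<'E'
def mouth():
    x,R,s=tool(); print("mouth",(x+R@np.array([-164.5,0,-18.4])).round(1),"grip",(x+R@np.array([5.5,0,-48.4])).round(1))
E
python3 -c "
from h import *
delta((762,68,165),(180,6,0));mouth()
c=r.snapshot('top');cv2.imwrite('pics/x10.png',cv2.resize(c['image'][100:260,150:350],None,fx=3.5,fy=3.5,interpolation=cv2.INTER_CUBIC))"
```

```text
t 10.2 pos [764.6  59.6 170. ] rpy [-179.55    8.22   -0.65] gap 12.3 F [-0.4  0.8 -1.5]
shift tool mm [-1.9 -8.3  5.4] rotvec [-0.0093  0.0387 -0.0114]
mouth [604.4  61.2 211.8] grip [777.   59.1 217.2]
```

View pics/x10.png

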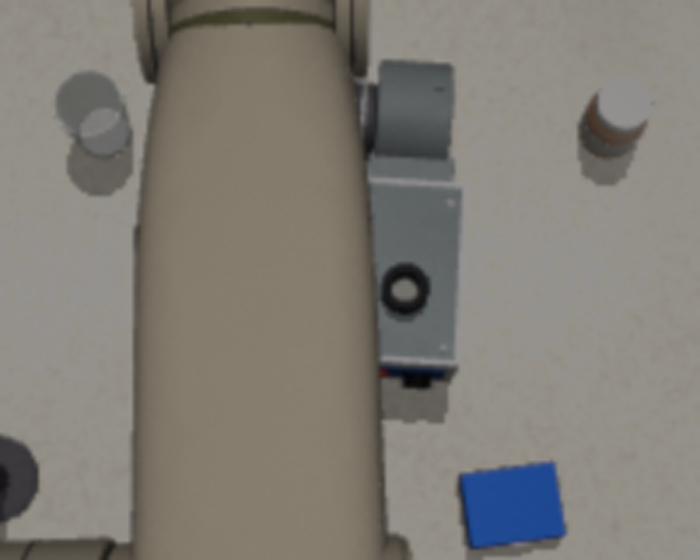

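>>> carry_out(increments=[[[0.001,-0.006,-0.002],[0,0.04,0.005],1],[[0.001,0,-0.005],[0,0.07,0.005],1],[[0.001,0,-0.006],[0,0.07,0],1],[[0.001,0,-0.006],[0,0.07,0],1],[[0.001,0,-0.006],[0,0.06,0],1],[[0,0,0],[0,0,0],1]])

```text
time: 10.85
tool_pos: [765.3, 59.4, 191.2]
tcp_rot: [-179.7, -9.8, -1.7]
ft_force: [-0.3, -0.2, -1.0]
finger_gap: 12.2
```

```bash
python3 -c "
from h import *
delta((762,68,165),(180,-45,0));mouth()
w=r.snapshot('wrist');cv2.imwrite('pics/x11.png',w['image'])
c=r.snapshot('scene');cv2.imwrite('pics/x11s.png',cv2.resize(c['image'][100:300,180:400],None,fx=3,fy=3,interpolation=cv2.INTER_CUBIC))"
```

```text
t 10.85 pos [765.3  59.4 191.2] rpy [-179.7    -9.79   -1.7 ] gap 12.2 F [-0.3 -0.2 -1. ]
shift tool mm [-8.  -8.4 25.2] rotvec [ 0.0087  0.6144 -0.0284]
mouth [600.1  64.2 181.3] grip [762.5  59.2 239.8]
```

View pics/x11s.png

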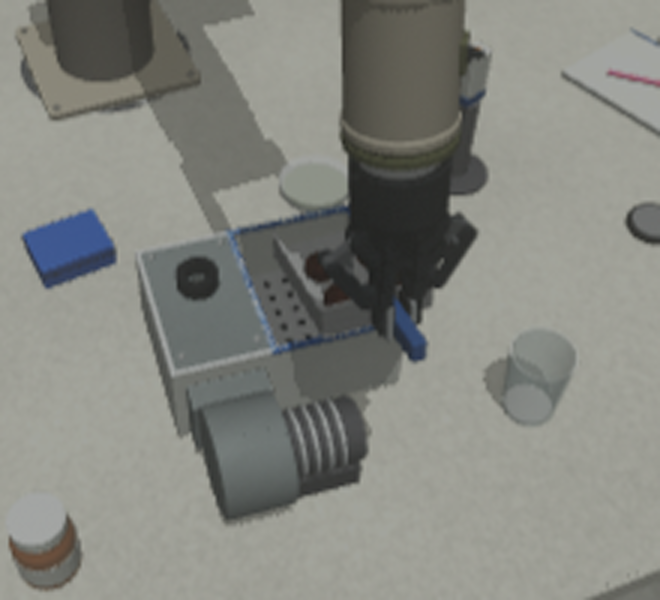

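View pics/x11.png

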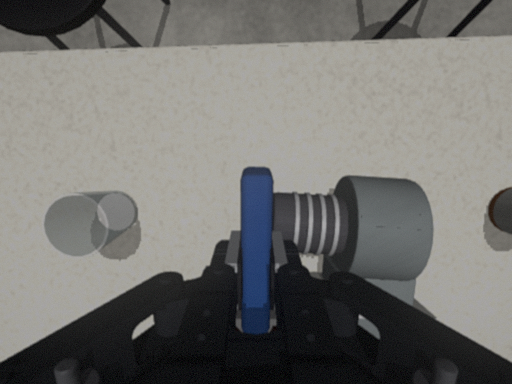

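>>> carry_out(increments=[[[0,-0.004,-0.005],[0,0.06,0.01],1],[[0,0,-0.006],[0,0.065,0],1],[[0,0,-0.006],[0,0.065,0],1],[[-0.001,0,-0.006],[0,0.065,0],1],[[-0.001,0,-0.006],[0,0.065,0],1],[[-0.001,0,-0.006],[0,0.065,0],1],[[0,0,0],[0,0,0],1]])

```text
time: 11.65
tool_pos: [753.4, 60.5, 217.4]
tcp_rot: [-179.6, -31.5, -2.7]
ft_force: [-0.8, -0.2, -1.0]
finger_gap: 12.3
```

```bash
python3 -c "
from h import *
delta((762,68,165),(180,-45,0));mouth()
c=r.snapshot('scene');cv2.imwrite('pics/x12s.png',cv2.resize(c['image'][100:300,180:400],None,fx=3,fy=3,interpolation=cv2.INTER_CUBIC))"
```

```text
t 11.65 pos [753.4  60.5 217.4] rpy [-179.59  -31.5    -2.68] gap 12.3 F [-0.8 -0.2 -1. ]
shift tool mm [-20.4  -7.5  49.1] rotvec [ 0.0219  0.2354 -0.0377]
mouth [603.7  67.4 147.2] grip [732.8  61.1 261.6]
```

View pics/x12s.png

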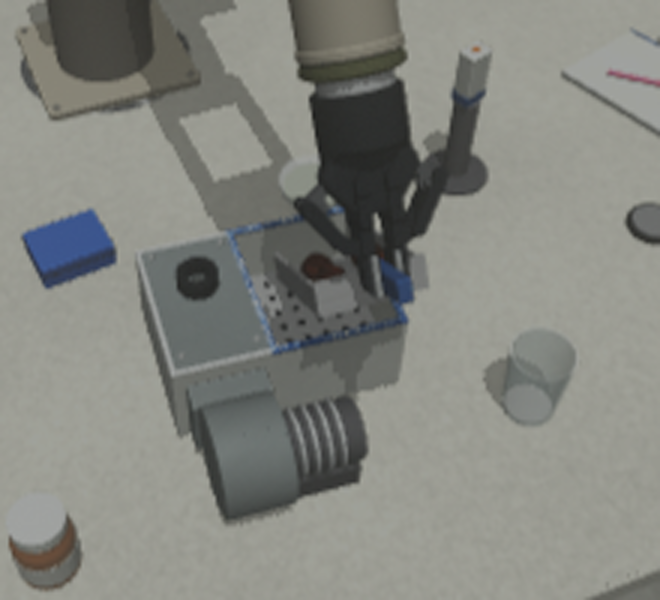

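>>> carry_out(increments=[[[0.001,0,-0.009],[0,0.055,0],1],[[0.001,0,-0.01],[0,0.06,0],1],[[0.001,0,-0.01],[0,0.06,0],1],[[0.001,0,-0.01],[0,0.06,0],1],[[0,0,0],[0,0,0],1],[[0,0,0],[0,0,0],1]])

```text
time: 12.3
tool_pos: [740.6, 58.9, 257.1]
tcp_rot: [-179.5, -44.9, -3.0]
ft_force: [-0.6, -0.4, -0.2]
finger_gap: 12.0
```

```bash
python3 -c "
from h import *
delta((762,68,165),(180,-45,0));mouth()
c=r.snapshot('scene');cv2.imwrite('pics/x13s.png',cv2.resize(c['image'][100:300,180:400],None,fx=3,fy=3,interpolation=cv2.INTER_CUBIC))"
```

```text
t 12.3 pos [740.6  58.9 257.1] rpy [-179.54  -44.88   -2.99] gap 12.0 F [-0.6 -0.4 -0.2]
shift tool mm [-50.2  -9.5  80.1] rotvec [ 0.0288  0.002  -0.037 ]
mouth [611.2  65.5 154.1] grip [710.4  60.1 295.3]
```

View pics/x13s.png

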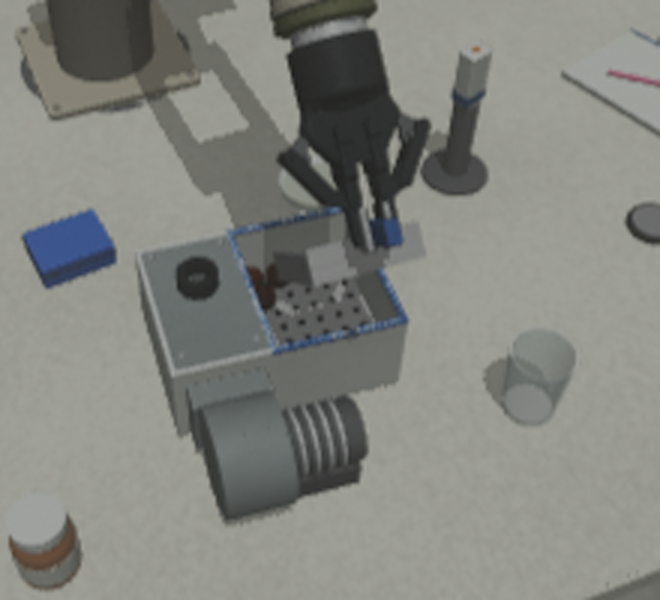

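>>> carry_out(increments=[[[0.001,0,-0.01],[0,0.06,0],1],[[0.001,0,-0.01],[0,0.06,0],1],[[0,0,0],[0,0,0],1],[[0,0,0],[0,0,0],1],[[0,0,0],[0,0,0],1]])

```text
time: 12.85
tool_pos: [732.0, 58.2, 275.1]
tcp_rot: [-179.5, -51.6, -3.2]
ft_force: [-0.1, -0.4, -0.8]
finger_gap: 12.2
```

```bash
python3 -c "
from h import *
delta((762,68,165),(180,-45,0));mouth()
c=r.snapshot('scene');cv2.imwrite('pics/x14s.png',cv2.resize(c['image'][160:220,240:330],None,fx=8,fy=8,interpolation=cv2.INTER_CUBIC))"
```

```text
t 12.85 pos [732.   58.2 275.1] rpy [-179.49  -51.58   -3.2 ] gap 12.2 F [-0.1 -0.4 -0.8]
shift tool mm [-68.  -10.7  91.6] rotvec [ 0.0328 -0.115  -0.0367]
mouth [615.5  64.5 157.7] grip [697.5  59.7 309.5]
```

View pics/x14s.png

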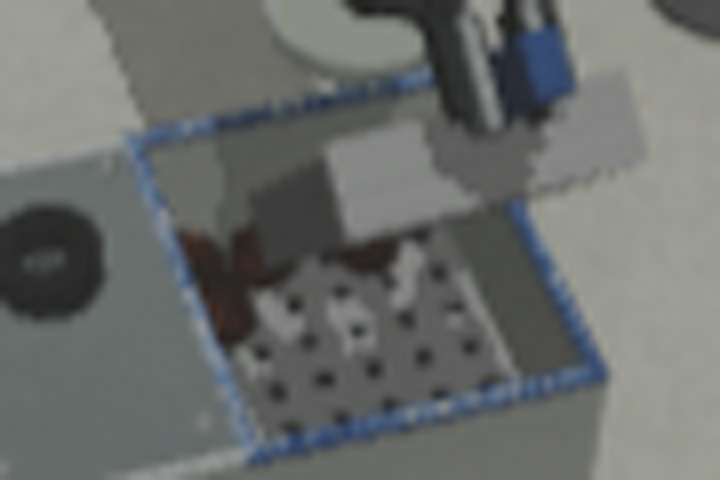

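>>> carry_out(increments=[[[0.012,0,-0.01],[0,0,0],1],[[0.016,0,-0.012],[0,0,0],1],[[0.016,0,-0.012],[0,0,0],1],[[0.008,0,-0.006],[0,0,0],1],[[0,0,0],[0,0,0],1]])

```text
time: 13.4
tool_pos: [735.2, 57.2, 342.8]
tcp_rot: [-179.5, -51.3, -3.2]
ft_force: [-0.5, 0.6, -0.4]
finger_gap: 12.3
```

```bash
python3 -c "
from h import *
delta((762,68,165),(180,-45,0));mouth()
c=r.snapshot('scene');cv2.imwrite('pics/x15s.png',cv2.resize(c['image'][150:220,240:330],None,fx=8,fy=8,interpolation=cv2.INTER_CUBIC))
c=r.snapshot('top');cv2.imwrite('pics/x15t.png',c['image'])"
```

```text
t 13.4 pos [735.2  57.2 342.8] rpy [-179.49  -51.29   -3.24] gap 12.3 F [-0.5  0.6 -0.4]
shift tool mm [-122.4  -11.1  131.7] rotvec [ 0.0333 -0.1098 -0.0373]
mouth [618.1  63.7 226. ] grip [700.9  58.7 377.4]
```

View pics/x15s.png

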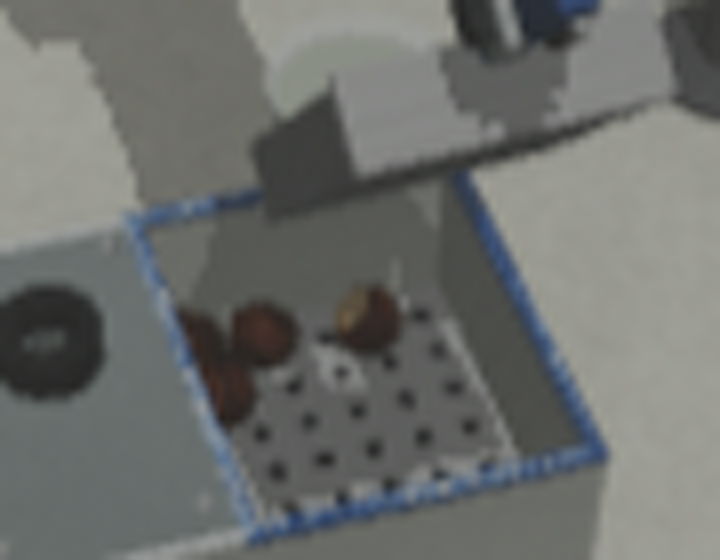

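View pics/x15t.png

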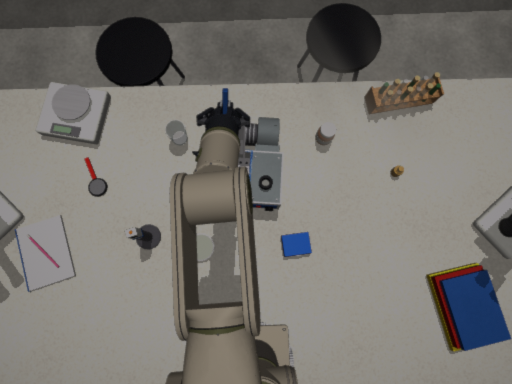

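>>> carry_out(increments=[[[0,0.005,0],[0,-0.06,0],1],[[0,0.01,0],[0,-0.08,0],1],[[0,0.015,0],[0,-0.08,0],1],[[0,0.02,0],[0,-0.08,0],1],[[0,0.025,0],[0,-0.08,0],1],[[0,0.025,0],[0,-0.08,0],1],[[-0.005,0.025,0],[0,-0.08,0],1],[[-0.008,0.025,0],[0,-0.08,0],1],[[-0.01,0.025,0],[0,-0.08,0],1],[[-0.012,0.025,0],[0,-0.08,0],1],[[-0.012,0.025,0],[0,-0.06,0],1]])

```text
time: 14.6
tool_pos: [669.7, -168.3, 305.2]
tcp_rot: [-179.4, 0.4, -2.4]
ft_force: [0.8, -0.2, -1.5]
finger_gap: 12.4
```

```bash
python3 -c "
from h import *
delta((533,-373,150),(180,0,0));mouth()"
```

```text
t 14.6 pos [ 669.7 -168.3  305.2] rpy [-179.36    0.4    -2.44] gap 12.4 F [ 0.8 -0.2 -1.5]
shift tool mm [-126.8  212.1  153.7] rotvec [-0.0112  0.0068 -0.0426]
mouth [ 505.5 -161.5  324.7] grip [ 675.5 -169.1  353.5]
```

>>> carry_out(increments=[[[-0.014,0.023,0.004],[0,0,-0.006],1],[[-0.014,0.024,0.008],[0,0,-0.006],1],[[-0.014,0.024,0.014],[0,0,-0.006],1],[[-0.014,0.024,0.016],[0,0,-0.006],1],[[-0.014,0.024,0.018],[0,0,-0.006],1],[[-0.014,0.024,0.018],[-0.005,0,-0.006],1],[[-0.014,0.024,0.018],[-0.005,0,-0.006],1],[[-0.012,0.018,0.018],[0,0,0],1],[[-0.006,0.01,0.015],[0,0,0],1],[[-0.002,0.004,0.008],[0,0,0],1],[[0,0,0],[0,0,0],1]])

```text
time: 15.7
tool_pos: [533.9, -370.4, 139.1]
tcp_rot: [-179.1, 1.9, -0.2]
ft_force: [0.4, -0.0, -0.9]
finger_gap: 12.1
```

```bash
python3 -c "
from h import *
delta((533,-373,-14),(179.8,0,0));mouth()"
```

```text
t 15.7 pos [ 533.9 -370.4  139.1] rpy [-1.7913e+02  1.9000e+00 -1.7000e-01] gap 12.1 F [ 0.4 -0.  -0.9]
shift tool mm [  4.2   4.9 153. ] rotvec [-0.0187  0.0331 -0.0032]
mouth [ 370.1 -370.2  162.9] grip [ 541.  -371.2  187.3]
```

>>> carry_out(increments=[[[0,0,0.01],[-0.01,0.02,0],1],[[0,0,0.02],[-0.009,0.02,0],1],[[0,0,0.025],[0,0,0],1],[[0,0,0.025],[0,0,0],1],[[0,0,0.025],[0,0,0],1],[[0,0,0.015],[0,0,0],1],[[0,0,0.005],[0,0,0],1],[[0,0,0],[0,0,0],1],[[0,0,0],[0,0,0],1]])

```text
time: 16.6
tool_pos: [546.3, -366.9, 19.3]
tcp_rot: [179.4, -1.2, 0.3]
ft_force: [0.2, -0.0, -1.0]
finger_gap: 12.3
```

```bash
python3 -c "
from h import *
delta((533,-373,-14),(179.8,-0.5,0));mouth()
c=r.snapshot('scene');cv2.imwrite('pics/x16s.png',cv2.resize(c['image'][170:270,80:200],None,fx=6,fy=6,interpolation=cv2.INTER_CUBIC))"
```

```text
t 16.6 pos [ 546.3 -366.9   19.3] rpy [179.4   -1.2    0.29] gap 12.3 F [ 0.2 -0.  -1. ]
shift tool mm [-14.    5.7  33.1] rotvec [ 0.0069 -0.0122  0.005 ]
mouth [ 381.4 -367.5   34.2] grip [ 550.8 -366.4   67.8]
```

View pics/x16s.png

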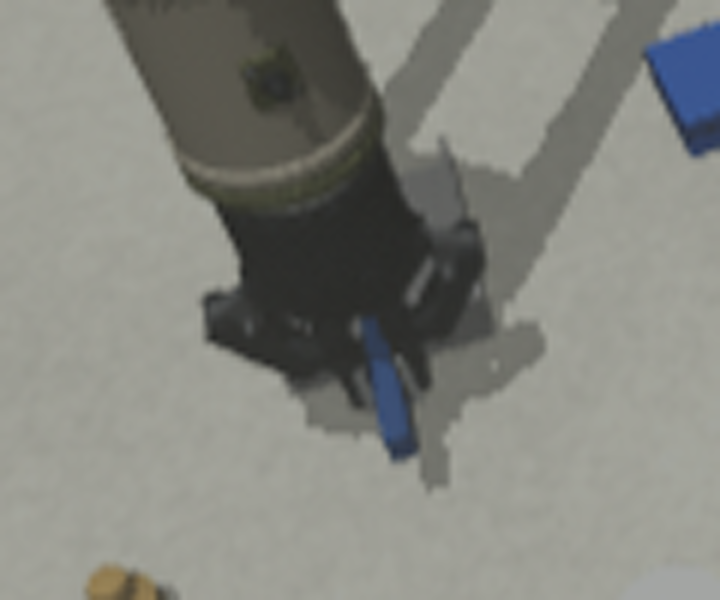

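>>> carry_out(increments=[[[0,0,0.008],[0.005,-0.01,0],1],[[0,0,0.01],[0,0,0],1],[[0,0,0.008],[0,0,0],1],[[0,0,0.003],[0,0,0],1],[[0,0,0],[0,0,0],1]])

```text
time: 17.15
tool_pos: [548.5, -369.0, -9.0]
tcp_rot: [179.5, -0.8, 0.3]
ft_force: [0.6, 1.0, -1.2]
finger_gap: 12.5
```

>>> carry_out(increments=[[[0,0,0.002],[0.002,-0.002,0],1],[[0,0,0.002],[0,0,0],1],[[0,0,0.001],[0,0,0],1],[[0,0,0],[0,0,0],1]])

```text
time: 17.55
tool_pos: [548.5, -369.1, -14.1]
tcp_rot: [179.7, -0.7, 0.2]
ft_force: [-1.2, -0.0, 0.3]
finger_gap: 12.3
```

>>> carry_out(increments=[[[0,0,0.001],[0,0,0],1],[[0,0,0],[0,0,0],1]])

```text
time: 17.75
tool_pos: [548.8, -369.4, -14.2]
tcp_rot: [179.6, -0.7, 0.2]
ft_force: [-1.2, 0.6, 0.2]
finger_gap: 12.1
```

Supported by the bench; release and back off straight up.

>>> carry_out(increments=[[[0,0,0],[0,0,0],0.5],[[0,0,0],[0,0,0],0],[[0,0,0],[0,0,0],0],[[0,0,0],[0,0,0],0],[[0,0,0],[0,0,0],0],[[0,0,0],[0,0,0],0],[[0,0,0],[0,0,0],0],[[0,0,-0.01],[0,0,0],0],[[0,0,-0.02],[0,0,0],0],[[0,0,-0.04],[0,0,0],0],[[0,0,-0.05],[0,0,0],0],[[0,0,-0.05],[0,0,0],0]])

```text
time: 18.95
tool_pos: [541.4, -364.1, 152.1]
tcp_rot: [-179.7, 0.1, 0.2]
ft_force: [-0.1, -1.0, -0.1]
finger_gap: 85.2
```

```bash
python3 -c "
from h import *
delta((402,342,300),(180,0,0));mouth()
w=r.snapshot('wrist');cv2.imwrite('pics/x17.png',w['image'])"
```

```text
t 18.95 pos [ 541.4 -364.1  152.1] rpy [-1.7974e+02  9.0000e-02  2.4000e-01] gap 85.2 F [-0.1 -1.  -0.1]
shift tool mm [-136.6 -707.3 -144.5] rotvec [-0.0045  0.0016  0.0042]
mouth [ 376.9 -364.9  170.8] grip [ 547.  -364.3  200.5]
```

View pics/x17.png

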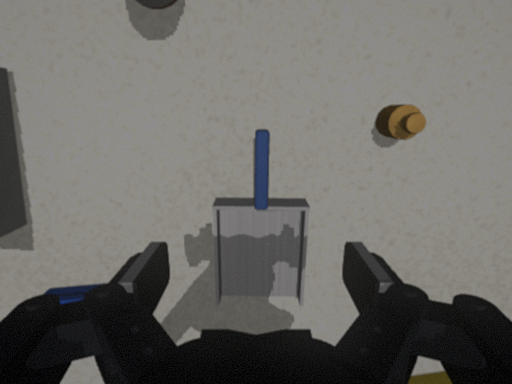

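>>> carry_out(increments=[[[0,-0.01,-0.03],[0,0,0],0],[[0,-0.025,-0.04],[0,0,0],0],[[0,-0.035,-0.03],[0,0,0],0],[[0,-0.04,-0.01],[0,0,0],0],[[0,-0.04,0],[0,0,0],0],[[0,-0.04,0],[0,0,0],0],[[0,-0.04,0],[0,0,0],0],[[0,-0.035,0],[0,0,0],0],[[0,-0.025,0],[0,0,0],0],[[0,-0.01,0],[0,0,0],0],[[0,0,0],[0,0,0],0],[[0,0,0],[0,0,0],0]])

```text
time: 20.2
tool_pos: [545.5, -59.0, 292.7]
tcp_rot: [179.1, -1.9, 0.1]
ft_force: [-0.1, -0.6, -0.1]
finger_gap: 85.4
```

```bash
python3 -c "
from h import *
delta((535,-50,260),(180,0,0))
import pickle
w=r.snapshot('wrist');cv2.imwrite('pics/x18.png',w['image']);pickle.dump(w,open('w18.pkl','wb'))"
```

```text
t 20.2 pos [545.5 -59.  292.7] rpy [ 1.7913e+02 -1.9400e+00  1.3000e-01] gap 85.4 F [-0.1 -0.6 -0.1]
shift tool mm [-11.5  -9.5  32.2] rotvec [ 0.0152 -0.0338  0.0019]
```

View pics/x18.png

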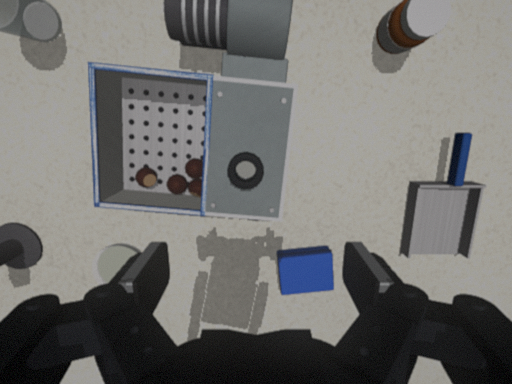

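```bash
cat > port.py <<'E'
from h import *
def port(w,u,v,z=130,rad=40):
    im=cv2.cvtColor(w["image"],cv2.COLOR_BGR2GRAY)
    H=[]  # rectify dark mask boundary onto z plane: sample polar around guess
    g=onz(w,(u,v),z)
    for it in range(3):
        E=[];I=[]
        for a in np.radians(np.arange(0,360,5)):
            rr=np.arange(4,32,0.25)
            px=np.array([proj(w,g+[q*np.cos(a),q*np.sin(a),0]) for q in rr]).astype(np.float32)
            val=cv2.remap(im,px[:,0].reshape(1,-1),px[:,1].reshape(1,-1),cv2.INTER_LINEAR)[0].astype(float)
            d=np.gradient(cv2.GaussianBlur(val.reshape(1,-1),(9,1),0)[0])
            o=(rr>17)&(rr<28); i=(rr>6)&(rr<17)
            E.append(rr[o][np.argmax(d[o])]);I.append(rr[i][np.argmin(d[i])])
        an=np.radians(np.arange(0,360,5))
        E=np.array(E);I=np.array(I)
        po=np.c_[E*np.cos(an),E*np.sin(an)];pi=np.c_[I*np.cos(an),I*np.sin(an)]
        # away-from-camera half for the outer edge = top rim
        c,_=ray(w,(0,0));away=(g-c)[:2];away/=np.linalg.norm(away)
        def fit(P,R,sel):
            from scipy.optimize import least_squares
            return least_squares(lambda x:np.hypot(P[sel,0]-x[0],P[sel,1]-x[1])-R,[0,0],loss='soft_l1',f_scale=.5)
        so=(np.c_[np.cos(an),np.sin(an)]@away)>-0.1
        fo=fit(po,22.,so);
        si=(np.c_[np.cos(an),np.sin(an)]@away)<0.1
        fi=fit(pi,12.5,si)
        print("g",g.round(1),"outer",(g[:2]+fo.x).round(2),np.sqrt(np.mean(fo.fun**2)).round(2),"inner",(g[:2]+fi.x).round(2),np.sqrt(np.mean(fi.fun**2)).round(2))
        g=g+[*fo.x,0]
    return g
if __name__=="__main__":
    import pickle
    S=pickle.load(open('s0.pkl','rb'));w=pickle.load(open('w18.pkl','rb'))
    port(w,245.5,170); port(S["top"],(405.5)/2.6-.5+110,188.5/2.6-.5+110)
    port(S["scene"],380.5/2.8-.5+110,254.5/2.8-.5+100)
E
python3 port.py
```

```text
g [552.3 -50.5 130. ] outer [551.24 -49.95] 0.54 inner [550.92 -49.99] 0.34
g [551.2 -50.  130. ] outer [551.08 -50.07] 0.53 inner [550.9  -49.95] 0.43
g [551.1 -50.1 130. ] outer [551.21 -50.02] 0.53 inner [550.9  -49.98] 0.45
g [550.  -49.3 130. ] outer [550.97 -49.01] 0.57 inner [551.35 -48.76] 0.73
g [551. -49. 130.] outer [551.18 -49.23] 0.62 inner [551.49 -48.95] 1.07
g [551.2 -49.2 130. ] outer [551.08 -49.02] 0.65 inner [551.62 -48.8 ] 0.86
g [552.6 -49.7 130. ] outer [553.86 -50.39] 0.77 inner [550.83 -52.39] 3.74
g [553.9 -50.4 130. ] outer [553.53 -50.25] 0.75 inner [550.56 -51.84] 2.84
g [553.5 -50.2 130. ] outer [553.92 -50.45] 0.73 inner [550.56 -51.93] 3.01
```

>>> carry_out(increments=[[[-0.007,-0.02,0],[0.007,-0.015,0],0],[[-0.014,-0.04,0],[0.007,-0.015,0],0],[[-0.014,-0.04,0],[0,0,0],0],[[-0.014,-0.04,0],[0,0,0],0],[[-0.014,-0.04,0],[0,0,0],0],[[-0.014,-0.04,0],[0,0,0],0],[[-0.014,-0.04,0],[0,0,0],0],[[-0.014,-0.04,0],[0,0,0],0],[[-0.01,-0.03,0],[0,0,0],0],[[-0.005,-0.015,0],[0,0,0],0],[[0,0,0],[0,0,0],0],[[0,0,0],[0,0,0],0]])

```text
time: 21.45
tool_pos: [430.3, 282.8, 288.2]
tcp_rot: [179.7, -0.0, -1.4]
ft_force: [1.3, -0.6, -0.3]
finger_gap: 85.8
```

```bash
python3 -c "
from h import *
delta((402,342,260),(180,0,0))
import pickle
w=r.snapshot('wrist');cv2.imwrite('pics/x19.png',w['image']);pickle.dump(w,open('w19.pkl','wb'))"
```

```text
t 21.45 pos [430.3 282.8 288.2] rpy [ 1.7969e+02 -4.0000e-02 -1.4000e+00] gap 85.8 F [ 1.3 -0.6 -0.3]
shift tool mm [-29.8 -58.7  27.8] rotvec [ 0.0053 -0.0007 -0.0244]
```

View pics/x19.png

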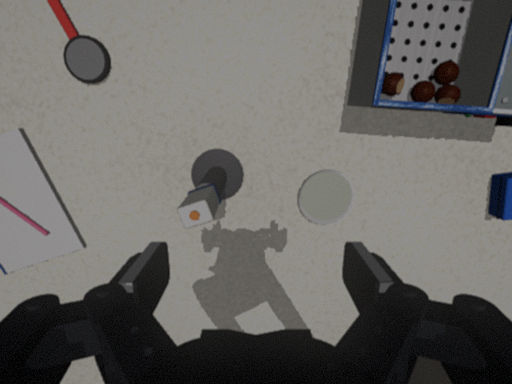

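```bash
python3 -c "
from h import *
import pickle
w=pickle.load(open('w19.pkl','rb'))
cv2.imwrite('pics/x20.png',cv2.resize(w['image'][140:240,160:260],None,fx=6,fy=6,interpolation=cv2.INTER_CUBIC))
h=cv2.cvtColor(w['image'],cv2.COLOR_BGR2HSV)
m=(h[...,0]<20)&(h[...,1]>140)&(h[...,2]>100)
b=[k for k in blobs(m,8)];print(b)
g=w['image'].min(axis=2);m=(g>170).astype(np.uint8);m[:190]=0;m[240:]=0;m[:,:170]=0;m[:,225:]=0
print(np.median(g[190:240,170:225]),m.sum())
"
```

```text
[([48, 0, 29, 39, 370], [62.3, 17.9]), ([190, 212, 9, 8, 52], [194.1, 215.2])]
129.0 0
```

View pics/x20.png

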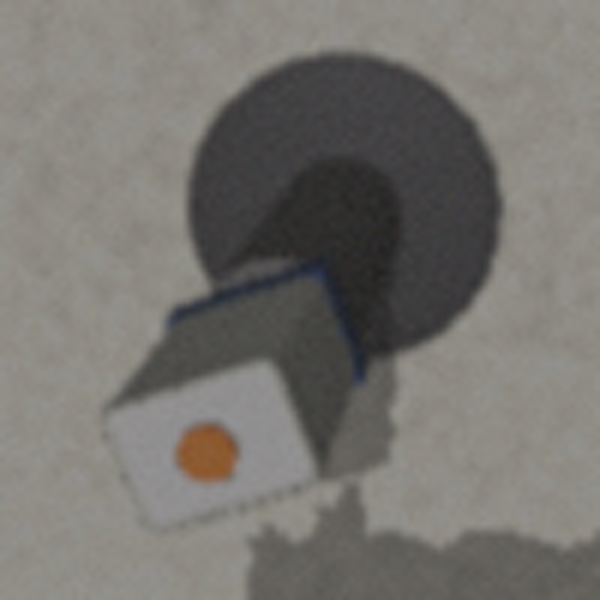

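```bash
python3 -c "
from h import *
import pickle
w=pickle.load(open('w19.pkl','rb'))
P=np.array([onz(w,((x+.5)/6-.5+160,(y+.5)/6-.5+140),190)[:2] for x,y in[(105,412),(268,360),(322,478),(155,532)]])
print(P.round(1),P.mean(0).round(1))
for i in range(4):
  d=P[(i+1)%4]-P[i];print(np.hypot(*d).round(1),np.degrees(np.arctan2(d[1],d[0])).round(1))
print('dot',onz(w,(194.1,215.2),190))
print('foot',onz(w,((345.5)/6-.5+160,(206)/6-.5+140),8))
"
```

```text
[[408.4 359.5]
 [416.6 332. ]
 [395.8 324.5]
 [386.9 353.2]] [401.9 342.3]
28.7 -73.3
22.1 -160.2
30.0 107.3
22.4 16.3
dot [400.64941817 343.28131862 190.        ]
foot [403.50778323 342.30377984   8.        ]
```

>>> carry_out(increments=[[[-0.006,-0.012,0.003],[0,0,0],0],[[-0.008,-0.016,0.005],[0,0,0],0],[[-0.008,-0.015,0.005],[0,0,-0.06],0],[[-0.004,-0.008,0],[0,0,-0.09],0],[[0,0,0],[0,0,-0.09],0],[[0,0,0],[0,0,-0.07],0],[[0,0,0],[0,0,0],0]])

```text
time: 22.2
tool_pos: [406.6, 332.5, 272.8]
tcp_rot: [179.7, 0.1, 16.3]
ft_force: [-0.4, 0.3, 0.9]
finger_gap: 85.5
```

```bash
python3 -c "
from h import *
delta((402,342,260),(180,0,17.5))"
```

```text
t 22.2 pos [406.6 332.5 272.8] rpy [1.7968e+02 1.0000e-01 1.6280e+01] gap 85.5 F [-0.4  0.3  0.9]
shift tool mm [ -1.7 -10.5  12.8] rotvec [ 0.0055  0.0018 -0.0213]
```

>>> carry_out(increments=[[[0.001,-0.006,0.01],[0.005,0.002,-0.02],0],[[0,-0.004,0.02],[0,0,0],0],[[0,0,0.02],[0,0,0],0],[[0,0,0.01],[0,0,0],0],[[0,0,0],[0,0,0],0],[[0,0,0],[0,0,0],0]])

```text
time: 22.8
tool_pos: [405.0, 342.8, 208.6]
tcp_rot: [-179.9, -0.0, 16.9]
ft_force: [0.4, 0.1, 0.6]
finger_gap: 85.5
```

```bash
python3 -c "
from h import *
delta((402,342,108),(180,0,17.5))
w=r.snapshot('wrist');cv2.imwrite('pics/x21.png',w['image'])
o,d1=ray(w,(167.5,243));o,d2=ray(w,(343.5,243))
k=85.5/np.linalg.norm(d1-d2);m=(o+k*d1+o+k*d2)/2;print('front mid of open tips',m); x,R,s=tool();print('pad mid',m-R[:,0]*11)
h=cv2.cvtColor(w['image'],cv2.COLOR_BGR2HSV)
print(blobs((h[...,0]<20)&(h[...,1]>140)&(h[...,2]>100),8))
"
```

```text
t 22.8 pos [405.  342.8 208.6] rpy [-1.7993e+02 -3.0000e-02  1.6920e+01] gap 85.5 F [0.4 0.1 0.6]
shift tool mm [ -3.2  -0.  100.6] rotvec [-0.0012 -0.0006 -0.0102]
front mid of open tips [412.383391   343.96474725 255.4267485 ]
pad mid [401.85922051 340.7644695  255.41914666]
[([247, 212, 12, 12, 118], [252.5, 217.6])]
```

View pics/x21.png

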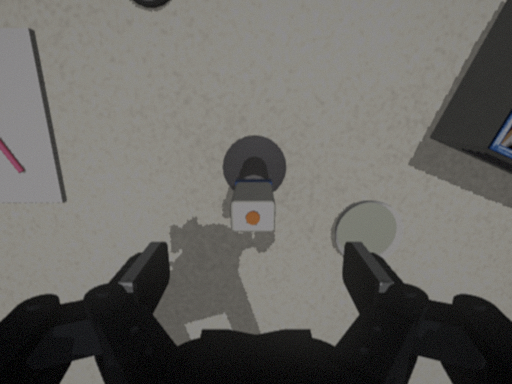

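>>> carry_out(increments=[[[0,0,0.01],[0,0,-0.005],0],[[0,0,0.02],[0,0,-0.005],0],[[0,0,0.02],[0,0,0],0],[[0,0,0.02],[0,0,0],0],[[0,0,0.015],[0,0,0],0],[[0,0,0.008],[0,0,0],0],[[0,0,0.003],[0,0,0],0],[[0,0,0],[0,0,0],0]])

```text
time: 23.65
tool_pos: [409.0, 345.3, 113.2]
tcp_rot: [-179.7, -0.6, 17.5]
ft_force: [-0.5, 0.3, -0.2]
finger_gap: 84.9
```

```bash
python3 -c "
from h import *
delta((405,342.8,108),(180,0,17.5))
w=r.snapshot('wrist');cv2.imwrite('pics/x22.png',w['image'])"
```

```text
t 23.65 pos [409.  345.3 113.2] rpy [-179.74   -0.63   17.51] gap 84.9 F [-0.5  0.3 -0.2]
shift tool mm [-4.6  1.2  5.1] rotvec [-0.0045 -0.011   0.0002]
```

View pics/x22.png

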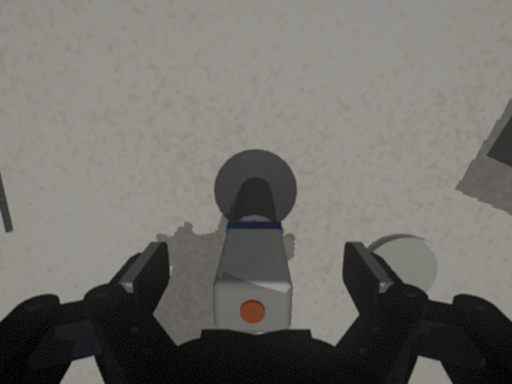

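>>> carry_out(increments=[[[-0.004,0,0.003],[-0.004,-0.01,0],0],[[0,0,0.001],[0,0,0],0],[[0,0,0],[0,0,0],0],[[0,0,0],[0,0,0],0]])

```text
time: 24.1
tool_pos: [406.6, 345.3, 112.0]
tcp_rot: [-179.9, -0.3, 17.5]
ft_force: [-0.9, -0.3, 0.1]
finger_gap: 85.4
```

```bash
python3 -c "
from h import *
delta((405,342.8,108),(180,0,17.5))"
```

```text
t 24.1 pos [406.6 345.3 112. ] rpy [-179.9    -0.28   17.52] gap 85.4 F [-0.9 -0.3  0.1]
shift tool mm [-2.3  1.9  4. ] rotvec [-0.0017 -0.0049  0.0003]
```

>>> carry_out(increments=[[[-0.001,0.001,0.002],[-0.002,-0.004,0],0],[[0,0,0],[0,0,0],0.3],[[0,0,0],[0,0,0],1],[[0,0,0],[0,0,0],1],[[0,0,0],[0,0,0],1],[[0,0,0],[0,0,0],1],[[0,0,0],[0,0,0],1]], newtons=60)

```text
time: 24.8
tool_pos: [406.2, 344.1, 110.5]
tcp_rot: [180.0, -0.1, 17.5]
ft_force: [-0.6, 0.1, 0.9]
finger_gap: 31.1
```

```bash
python3 -c "
from h import *
delta((405,342.8,108),(180,0,17.5))"
```

```text
t 24.8 pos [406.2 344.1 110.5] rpy [ 1.7999e+02 -8.0000e-02  1.7520e+01] gap 31.1 F [-0.6  0.1  0.9]
shift tool mm [-1.6  0.9  2.5] rotvec [ 0.0003 -0.0014  0.0003]
```

>>> carry_out(increments=[[[0,0,-0.005],[0,0,0],1],[[0,0,-0.01],[0,0,0],1],[[0,0,-0.012],[0,0,0],1],[[0,0,-0.012],[0,0,0],1],[[0,0,-0.008],[0,0,0],1],[[0,0,0],[0,0,0],1]])

```text
time: 25.4
tool_pos: [406.2, 344.2, 162.3]
tcp_rot: [180.0, -0.1, 17.5]
ft_force: [-0.4, -0.5, -1.7]
finger_gap: 31.3
```

>>> carry_out(increments=[[[0,0,-0.008],[0,0,0],1],[[0,0,-0.015],[0,0,0],1],[[0,0,-0.015],[0,0,0],1],[[0,0,-0.015],[0,0,0],1],[[0,0,-0.015],[0,0,0],1],[[0,0,-0.015],[0,0,0],1],[[0,0,-0.015],[0,0,0],1],[[0,0,-0.01],[0,0,0],1],[[0,0,-0.005],[0,0,0],1],[[0,0,0],[0,0,0],1]])

```text
time: 26.4
tool_pos: [406.4, 344.4, 287.4]
tcp_rot: [-180.0, -0.3, 17.5]
ft_force: [0.5, -0.2, -1.9]
finger_gap: 31.4
```

```bash
python3 -c "
from h import *
import pickle
delta((405,342.8,108),(180,0,17.5))
D={n:r.snapshot(n) for n in('wrist','scene','top')}
pickle.dump(D,open('p23.pkl','wb'))
cv2.imwrite('pics/x23w.png',D['wrist']['image'])
cv2.imwrite('pics/x23s.png',cv2.resize(D['scene']['image'][70:180,280:400],None,fx=6,fy=5.4,interpolation=cv2.INTER_CUBIC))
"
```

```text
t 26.4 pos [406.4 344.4 287.4] rpy [-179.96   -0.28   17.52] gap 31.4 F [ 0.5 -0.2 -1.9]
shift tool mm [ -2.7   1.3 179.3] rotvec [-0.0008 -0.0048  0.0004]
```

View pics/x23s.png

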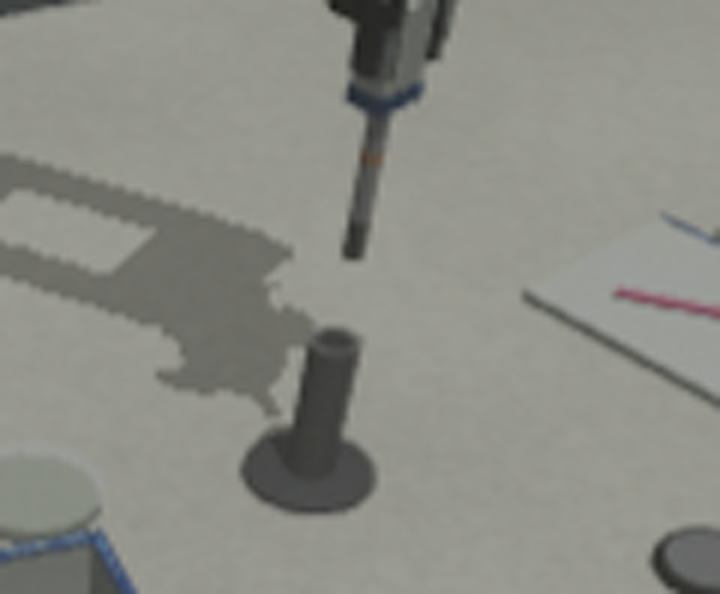

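View pics/x23w.png

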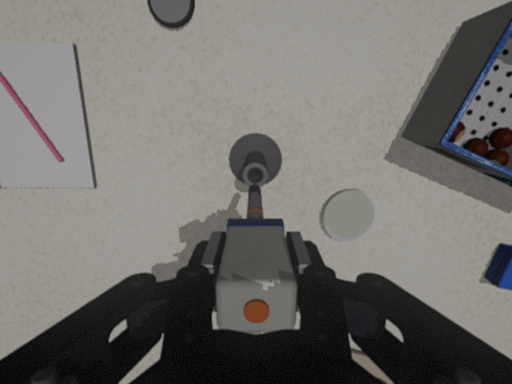

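```bash
python3 -c "
from h import *
import pickle
D=pickle.load(open('p23.pkl','rb'))
cv2.imwrite('pics/x24.png',cv2.resize(D['wrist']['image'][150:230,210:310],None,fx=7.5,fy=7.5,interpolation=cv2.INTER_CUBIC))
h=cv2.cvtColor(D['wrist']['image'],cv2.COLOR_BGR2HSV)
for r_ in range(186,218,2):
  print(r_,D['wrist']['image'][r_,244:268].mean(axis=1).astype(int).tolist())
"
```

```text
186 [103, 105, 103, 99, 95, 71, 53, 41, 45, 38, 45, 41, 41, 42, 53, 74, 99, 114, 132, 143, 149, 149, 151, 150]
188 [106, 105, 103, 103, 92, 58, 41, 41, 42, 41, 42, 44, 42, 39, 38, 58, 112, 141, 151, 150, 148, 150, 151, 148]
190 [99, 104, 100, 98, 72, 45, 42, 39, 40, 43, 39, 43, 44, 41, 36, 43, 86, 135, 150, 148, 147, 148, 149, 151]
192 [118, 126, 136, 131, 88, 48, 39, 50, 53, 57, 59, 60, 57, 54, 42, 36, 71, 135, 146, 150, 146, 147, 149, 146]
194 [147, 145, 149, 141, 90, 53, 55, 57, 66, 67, 65, 65, 67, 64, 64, 52, 68, 122, 143, 147, 147, 149, 148, 146]
196 [151, 149, 150, 143, 92, 55, 56, 61, 67, 64, 66, 67, 65, 65, 64, 64, 66, 103, 139, 150, 151, 153, 151, 153]
198 [147, 146, 153, 134, 87, 57, 57, 58, 63, 61, 65, 62, 63, 64, 63, 61, 69, 104, 141, 152, 152, 150, 147, 153]
200 [149, 150, 150, 128, 82, 57, 58, 59, 63, 65, 66, 62, 64, 66, 64, 59, 66, 95, 139, 151, 150, 149, 152, 149]
202 [150, 153, 149, 129, 81, 55, 58, 62, 61, 64, 68, 63, 66, 65, 61, 65, 60, 87, 140, 149, 148, 150, 150, 152]
204 [150, 151, 147, 115, 70, 55, 61, 63, 65, 67, 63, 64, 67, 65, 63, 63, 60, 80, 136, 151, 146, 146, 147, 146]
206 [151, 151, 146, 107, 67, 53, 57, 63, 63, 61, 68, 61, 60, 61, 66, 61, 60, 72, 119, 144, 151, 152, 150, 146]
208 [149, 152, 146, 103, 63, 51, 55, 60, 60, 63, 66, 66, 68, 61, 57, 55, 57, 64, 104, 142, 147, 147, 145, 146]
210 [152, 151, 144, 94, 62, 63, 69, 68, 69, 69, 68, 68, 71, 71, 70, 69, 69, 70, 101, 138, 147, 144, 147, 150]
212 [154, 152, 131, 89, 67, 62, 64, 62, 62, 62, 65, 69, 65, 65, 64, 65, 67, 68, 93, 136, 153, 152, 148, 148]
214 [155, 153, 119, 76, 57, 56, 58, 61, 64, 66, 64, 65, 67, 64, 63, 64, 60, 60, 78, 116, 144, 147, 150, 149]
216 [155, 147, 109, 65, 52, 56, 55, 59, 57, 61, 64, 62, 64, 67, 63, 55, 57, 52, 69, 113, 146, 151, 149, 148]
```

View pics/x24.png

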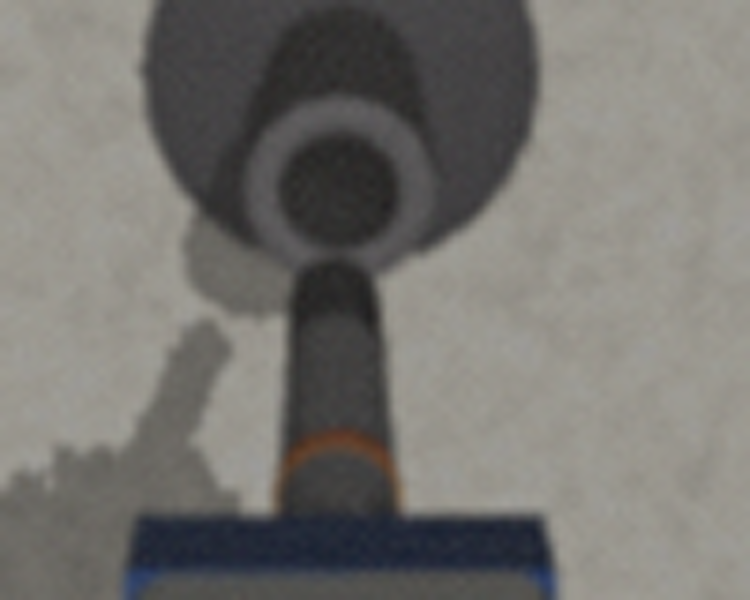

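```bash
cat > probe.py <<'E'
from h import *
def toolof(w):
    pass
def meas(w,x,R,tip,mark,ztip):
    xh=R[:,0]
    a=onz(w,tip,ztip)-6*xh; b=onz(w,mark,ztip+75)-6*xh
    print("tip",a.round(1),"mark",b.round(1),"in tool: tip",(R.T@(a-x)).round(1),"mark",(R.T@(b-x)).round(1))
    return a,b
if __name__=="__main__":
    import pickle
    D=pickle.load(open('p23.pkl','rb'));w=D['wrist']
    x=np.array([406.4,344.4,287.4]);R=Ro.from_euler('xyz',[-179.96,-.28,17.52],degrees=True).as_matrix()
    U=lambda a,b:((a+.5)/7.5-.5+210,(b+.5)/7.5-.5+150)
    meas(w,x,R,U(337,258),U(337,438),187)
    c=D['scene']
    V=lambda a,b:((a+.5)/6-.5+280,(b+.5)/5.4-.5+70)
    print(tri((w,U(337,258)),(c,V(353,256)))); print(tri((w,U(337,438)),(c,V(371,160))))
    print("scene on z: tip",onz(c,V(353,256),187),"mark",onz(c,V(371,160),262))
    print('stand bore', onz(w,U(339,187),120))
E
python3 probe.py
```

```text
tip [400.9 343.  187. ] mark [401.6 342.8 262. ] in tool: tip [ -6.1  -0.2 100.4] mark [-5.2  0.1 25.4]
(array([405.3881784 , 343.40933342, 187.82970951]), [2.0028123241127544, 2.0028123241127225])
(array([404.40626625, 342.93734977, 257.34597427]), [1.7509715815680953, 1.7509715815682763])
scene on z: tip [402.58655906 343.0308967  187.        ] mark [408.46204405 338.02749498 262.        ]
stand bore [402.00581399 343.33865354 120.        ]
```

```bash
python3 -c "
from h import *
delta((556.5,-48,287),(180,0,17.5))"
```

```text
t 26.55 pos [405.8 344.  285.5] rpy [-1.800e+02 -1.300e-01  1.752e+01] gap 31.2 F [-0.6  1.1 -2.1]
shift tool mm [ 25.7 419.2  -1.4] rotvec [-0.     -0.0023  0.0003]
```

>>> carry_out(increments=[[[0.001,0.01,0],[0,0,0],1],[[0.001,0.02,0],[0,0,0],1],[[0.002,0.03,0],[0,0,0],1],[[0.002,0.035,0],[0,0,0],1],[[0.002,0.035,0],[0,0,0],1],[[0.002,0.035,0],[0,0,0],1],[[0.002,0.035,0],[0,0,0],1],[[0.002,0.035,0],[0,0,0],1],[[0.002,0.035,0],[0,0,0],1],[[0.002,0.03,0],[0,0,0],1],[[0.001,0.02,0],[0,0,0],1],[[0.001,0.01,0],[0,0,0],1]])

```text
time: 27.75
tool_pos: [523.6, 16.3, 274.8]
tcp_rot: [179.9, 0.8, 17.7]
ft_force: [-0.8, 0.8, -1.3]
finger_gap: 31.0
```

```bash
python3 -c "
from h import *
delta((556.5,-48,287),(180,0,17.5))"
```

```text
t 27.75 pos [523.6  16.3 274.8] rpy [179.93   0.84  17.66] gap 31.0 F [-0.8  0.8 -1.3]
shift tool mm [ 11.6  71.3 -12.3] rotvec [0.0013 0.0147 0.0028]
```

>>> carry_out(increments=[[[0.003,0.01,-0.004],[0,0.005,0],1],[[0.004,0.02,-0.004],[0,0.005,0],1],[[0.003,0.018,-0.003],[0,0.005,0],1],[[0.001,0.01,0],[0,0,0],1],[[0,0.003,0],[0,0,0],1],[[0,0,0],[0,0,0],1],[[0,0,0],[0,0,0],1]])

```text
time: 28.45
tool_pos: [552.9, -39.6, 284.6]
tcp_rot: [-179.9, 0.1, 17.7]
ft_force: [0.9, -0.3, -2.2]
finger_gap: 31.3
```

```bash
python3 -c "
from h import *
delta((556.5,-48,287),(180,0,17.5))
w=r.snapshot('wrist')
cv2.imwrite('pics/x25.png',w['image'])
"
```

```text
t 28.45 pos [552.9 -39.6 284.6] rpy [-1.7991e+02  1.0000e-01  1.7740e+01] gap 31.3 F [ 0.9 -0.3 -2.2]
shift tool mm [ 0.8  9.1 -2.4] rotvec [-0.0015  0.0017  0.0042]
```

View pics/x25.png

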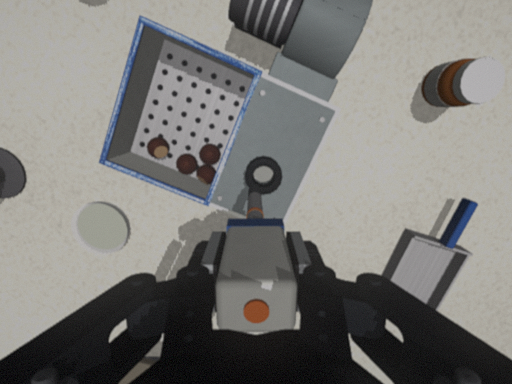

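>>> carry_out(increments=[[[0,0.004,0.003],[0,0,0],1],[[0.001,0.004,0.008],[0,0,0],1],[[0,0.001,0.008],[0,0,0],1],[[0,0,0.004],[0,0,0],1],[[0,0,0],[0,0,0],1],[[0,0,0],[0,0,0],1]])

```text
time: 29.1
tool_pos: [555.9, -46.7, 258.4]
tcp_rot: [-179.8, 0.2, 17.9]
ft_force: [0.6, -0.0, -1.5]
finger_gap: 31.4
```

```bash
python3 -c "
from h import *
import pickle
delta((556.5,-48,265),(180,0,17.5))
D={'wrist':r.snapshot('wrist'),'scene':r.snapshot('scene')}
x,R,s=tool();D['x']=x;D['R']=R;pickle.dump(D,open('p26.pkl','wb'))
cv2.imwrite('pics/x26.png',cv2.resize(D['wrist']['image'][150:230,210:310],None,fx=7.5,fy=7.5,interpolation=cv2.INTER_CUBIC))
cv2.imwrite('pics/x26s.png',cv2.resize(D['scene']['image'][120:220,200:300],None,fx=6,fy=6,interpolation=cv2.INTER_CUBIC))
"
```

```text
t 29.1 pos [555.9 -46.7 258.4] rpy [-179.85    0.19   17.88] gap 31.4 F [ 0.6 -0.  -1.5]
shift tool mm [ 0.1  1.4 -6.6] rotvec [-0.0027  0.0033  0.0066]
```

View pics/x26.png

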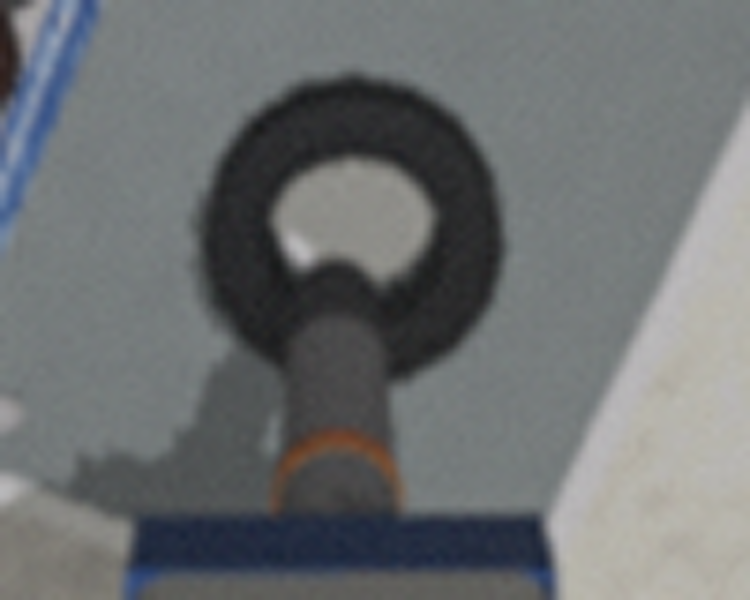

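View pics/x26s.png

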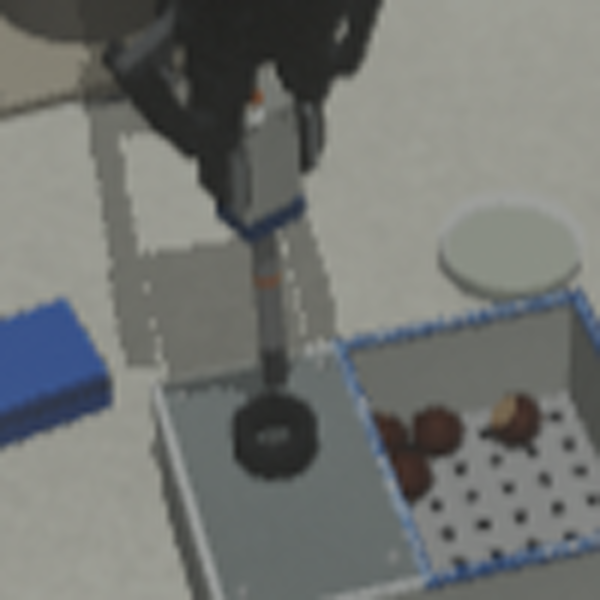

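```bash
python3 -c "
from h import *
from port import port
from probe import meas
import pickle
D=pickle.load(open('p26.pkl','rb'));w=D['wrist'];c=D['scene']
U=lambda a,b:((a+.5)/7.5-.5+210,(b+.5)/7.5-.5+150)
port(w,*U(353,228))
meas(w,D['x'],D['R'],U(337,260),U(337,438),158)
V=lambda a,b:((a+.5)/6-.5+200,(b+.5)/6-.5+120)
print(tri((w,U(337,260)),(c,V(275,385)))); print(tri((w,U(337,438)),(c,V(267,281))))
# predicted pixel in scene
for z in(158,233): print(proj(c,(550.5,-48.3,z)),z)
print(V(275,385),V(267,281))
"
```

```text
g [553.3 -49.2 130. ] outer [551.62 -49.53] 1.22 inner [551.03 -49.92] 0.4
g [551.6 -49.5 130. ] outer [551.51 -49.56] 1.51 inner [551.03 -49.92] 0.7
g [551.5 -49.6 130. ] outer [551.52 -49.57] 1.56 inner [551.05 -49.94] 0.71
tip [549.3 -48.3 158. ] mark [550.8 -48.4 233. ] in tool: tip [ -6.6  -0.3 100.7] mark [-5.4  0.1 25.7]
(array([554.9380094 , -47.46177988, 160.33444812]), [1.3257082426072635, 1.3257082426071898])
(array([555.19865098, -47.80986854, 231.26066074]), [1.3082217375796628, 1.3082217375796834])
[245.13046185 183.43433209] 158
[243.78117602 165.05666941] 233
(245.41666666666666, 183.75) (244.08333333333334, 166.41666666666666)
```

>>> carry_out(increments=[[[0.0005,0.0015,0.002],[-0.002,0.008,0],1],[[0,0,0.004],[0,0,0],1],[[0,0,0.004],[0,0,0],1],[[0,0,0.002],[0,0,0],1],[[0,0,0],[0,0,0],1],[[0,0,0],[0,0,0],1],[[0,0,0],[0,0,0],1]])

```text
time: 29.9
tool_pos: [557.4, -48.0, 246.4]
tcp_rot: [180.0, -0.4, 17.9]
ft_force: [-0.6, 0.4, -1.2]
finger_gap: 31.3
```

```bash
cat > look.py <<'E'
from h import *
import pickle,sys
n=sys.argv[1]
w=r.snapshot('wrist');x,R,s=tool();c=r.snapshot('scene')
delta((556.9,-49.2,155.4),(180,0,17.5))
pickle.dump({'wrist':w,'scene':c,'x':x,'R':R},open(n+'.pkl','wb'))
cv2.imwrite(f'pics/{n}.png',cv2.resize(w['image'][150:230,210:310],None,fx=7.5,fy=7.5,interpolation=cv2.INTER_CUBIC))
cv2.imwrite(f'pics/{n}s.png',cv2.resize(c['image'][130:220,200:290],None,fx=6.5,fy=6.5,interpolation=cv2.INTER_CUBIC))
E
python3 look.py x27
```

```text
t 30.0 pos [557.5 -48.1 246.5] rpy [179.98  -0.41  17.88] gap 31.3 F [ 0.4  0.2 -2. ]
shift tool mm [-1.6  0.9 91.1] rotvec [ 0.0004 -0.0072  0.0066]
```

View pics/x27.png

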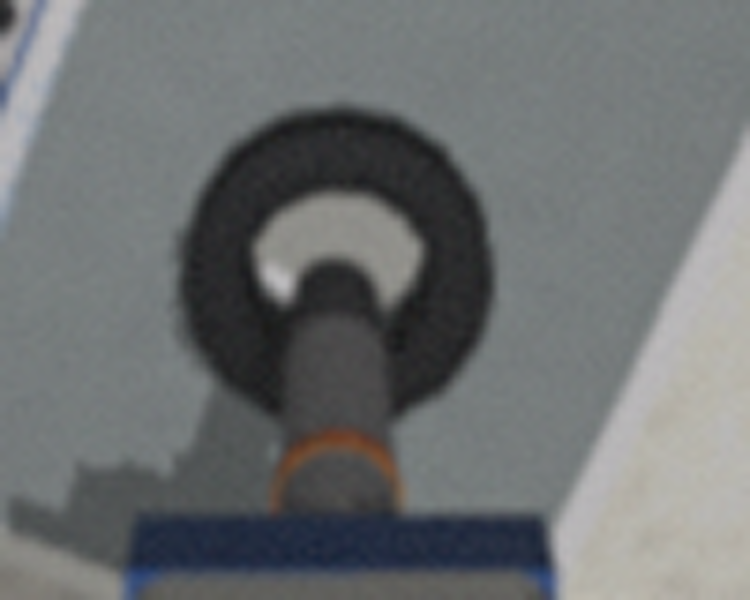

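View pics/x27s.png

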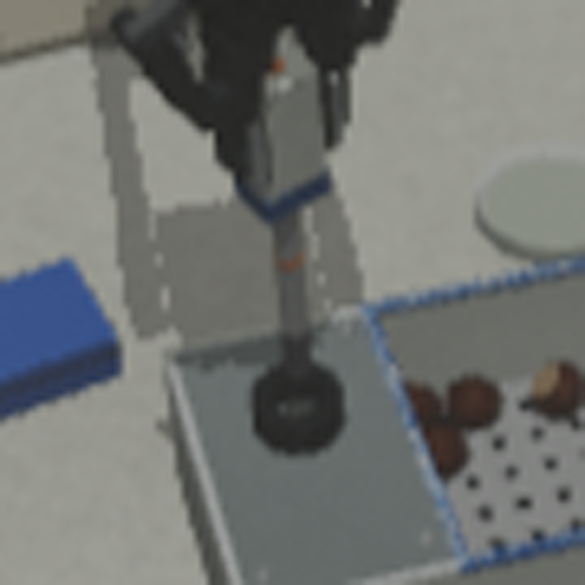

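```bash
cat > ana.py <<'E'
from h import *
from port import port
from probe import meas
import pickle,sys
D=pickle.load(open(sys.argv[1]+'.pkl','rb'));w=D['wrist']
U=lambda a,b:((a+.5)/7.5-.5+210,(b+.5)/7.5-.5+150)
zt=D['x'][2]-100.4
P=np.array([551.2,-49.7])
a,b=meas(w,D['x'],D['R'],U(337,259),U(337,437),zt)
R=D['R']
for n,q in(("tip",a),("mark",b)): print(n,"error world",(q[:2]-P).round(1),"shift needed in tool",(R.T@np.array([*(P-q[:2]),0])).round(1))
E
python3 ana.py x27; python3 -c "
from ana import *
" x27 >/dev/null; python3 - <<'E'
import pickle
from port import port
D=pickle.load(open('x27.pkl','rb'))
port(D['wrist'],(338)/7.5-.5+210,258/7.5-.5+150)
E
```

```text
tip [552.1 -49.6 146. ] mark [552.7 -49.7 221. ] in tool: tip [ -6.3  -0.2 100.4] mark [-5.2  0.1 25.4]
tip error world [0.9 0.1] shift needed in tool [-0.9 -0.2 -0. ]
mark error world [1.5 0. ] shift needed in tool [-1.5 -0.5 -0. ]
g [554.2 -48.9 130. ] outer [551.24 -49.59] 0.96 inner [551.07 -49.97] 0.25
g [551.2 -49.6 130. ] outer [551.13 -49.6 ] 1.43 inner [551.04 -49.99] 0.76
g [551.1 -49.6 130. ] outer [551.17 -49.64] 1.44 inner [551.07 -49.98] 0.78
```

>>> carry_out(increments=[[[-0.0005,0,0.003],[0,0,0],1],[[-0.0005,0,0.005],[0,0,0],1],[[0,0,0.005],[0,0,0],1],[[0,0,0.004],[0,0,0],1],[[0,0,0.002],[0,0,0],1],[[0,0,0],[0,0,0],1]])

```text
time: 30.6
tool_pos: [556.4, -48.3, 225.4]
tcp_rot: [180.0, -0.4, 17.9]
ft_force: [0.2, -0.1, -2.3]
finger_gap: 31.4
```

```bash
python3 look.py x28; python3 ana.py x28
```

```text
t 30.7 pos [556.6 -48.3 225.9] rpy [179.98  -0.41  17.88] gap 31.2 F [-0.  -0.7 -1.1]
shift tool mm [-0.5  0.9 70.5] rotvec [ 0.0004 -0.0072  0.0066]
tip [551.  -49.9 125.1] mark [551.7 -49.9 200.1] in tool: tip [ -6.3  -0.2 100.4] mark [-5.2  0.1 25.4]
tip error world [-0.2 -0.2] shift needed in tool [ 0.2 -0.1  0. ]
mark error world [ 0.5 -0.2] shift needed in tool [-0.4 -0.4 -0. ]
```

View pics/x28.png

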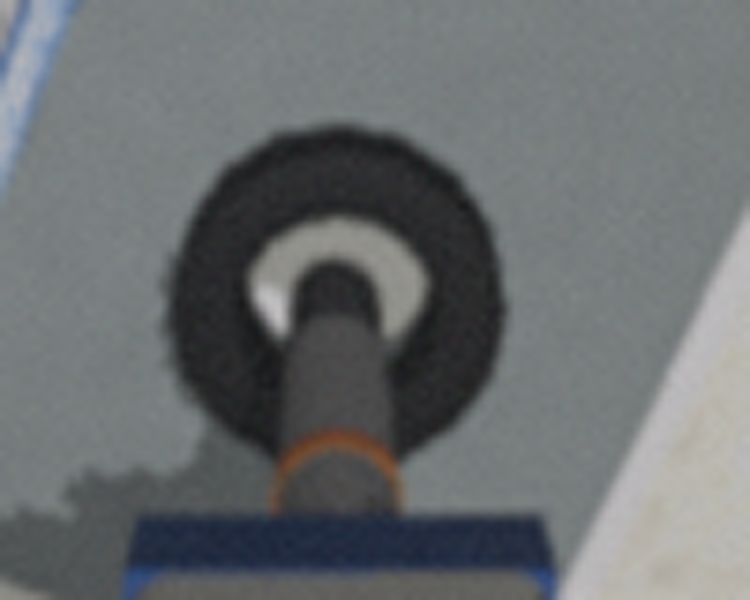

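>>> carry_out(increments=[[[0,0,0.003],[0,0,0],1],[[0,0,0.005],[0,0,0],1],[[0,0,0.006],[0,0,0],1],[[0,0,0.006],[0,0,0],1],[[0,0,0.005],[0,0,0],1],[[0,0,0.003],[0,0,0],1],[[0,0,0],[0,0,0],1]])

```text
time: 31.4
tool_pos: [556.8, -48.3, 195.3]
tcp_rot: [180.0, -0.4, 17.9]
ft_force: [-0.1, 0.5, -1.3]
finger_gap: 31.4
```

```bash
python3 look.py x29; python3 ana.py x29
```

```text
t 31.5 pos [557.1 -48.3 196. ] rpy [179.95  -0.46  17.88] gap 30.8 F [ 0.1 -0.7 -1.4]
shift tool mm [-0.8  0.7 40.6] rotvec [ 0.0008 -0.008   0.0067]
tip [551.5 -49.8  95.1] mark [552.2 -49.9 170.1] in tool: tip [ -6.3  -0.2 100.4] mark [-5.2  0.1 25.4]
tip error world [ 0.3 -0.1] shift needed in tool [-0.3 -0.2 -0. ]
mark error world [ 1.  -0.2] shift needed in tool [-0.9 -0.5 -0. ]
```

View pics/x29.png

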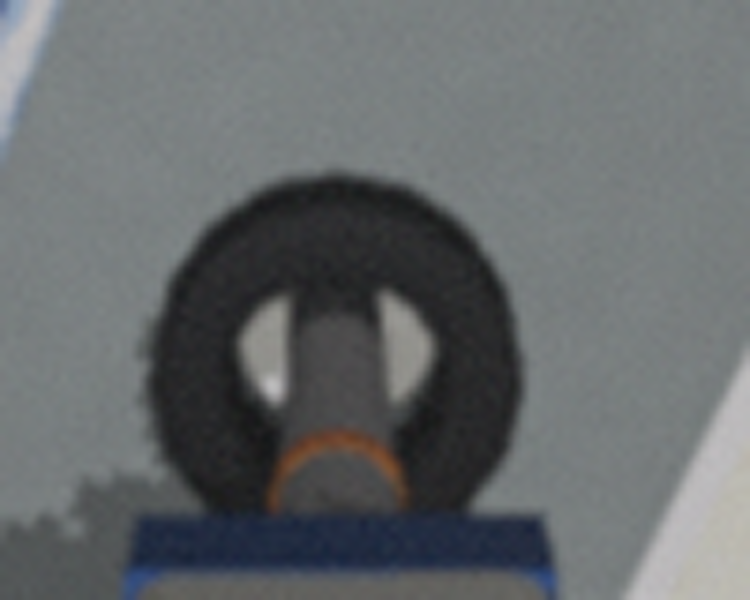

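>>> carry_out(increments=[[[-0.0005,0,0.003],[0,0,0],1],[[0,0,0.005],[0,0,0],1],[[0,0,0.006],[0,0,0],1],[[0,0,0.006],[0,0,0],1],[[0,0,0.006],[0,0,0],1],[[0,0,0.005],[0,0,0],1],[[0,0,0.003],[0,0,0],1],[[0,0,0],[0,0,0],1],[[0,0,0],[0,0,0],1]])

```text
time: 32.4
tool_pos: [557.0, -48.5, 159.1]
tcp_rot: [179.9, -0.5, 17.9]
ft_force: [-0.3, 1.0, -1.2]
finger_gap: 31.3
```

```bash
python3 look.py x30; python3 ana.py x30
```

```text
t 32.5 pos [557.1 -48.5 159.2] rpy [179.94  -0.48  17.88] gap 31.4 F [-0.3 -0.2 -2.1]
shift tool mm [-0.4  0.6  3.8] rotvec [ 0.0011 -0.0084  0.0067]
tip [551.7 -50.   58.6] mark [552.3 -50.1 133.6] in tool: tip [ -6.3  -0.2 100.4] mark [-5.2  0.1 25.4]
tip error world [ 0.5 -0.3] shift needed in tool [-0.4 -0.5 -0. ]
mark error world [ 1.1 -0.4] shift needed in tool [-0.9 -0.7 -0. ]
```

View pics/x30.png

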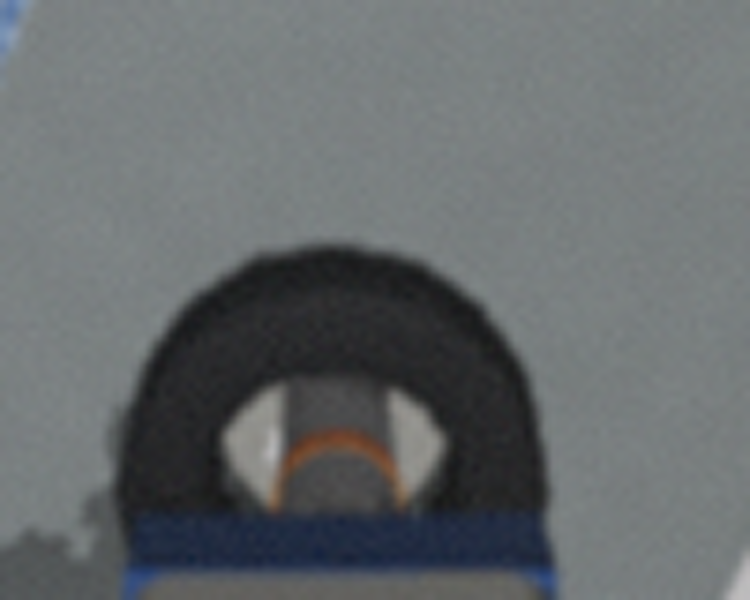

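View pics/x30s.png

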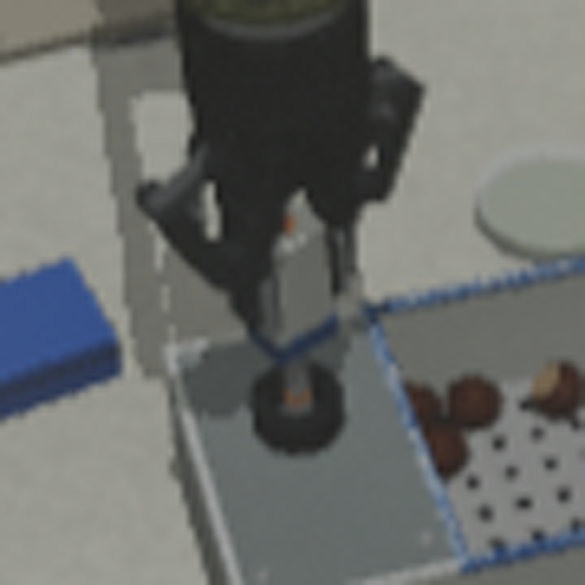

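```bash
python3 - <<'E'
from h import *
import pickle
D=pickle.load(open('x30.pkl','rb'));c=D['scene'];w=D['wrist']
h=cv2.cvtColor(c['image'],cv2.COLOR_BGR2HSV);sub=c['image'][184:198,238:256].astype(int)
red=sub[...,2]-sub[...,0];print(red.max(axis=1));ys,xs=np.nonzero(red>25);wt=red[ys,xs];u=((xs*wt).sum()/wt.sum()+238,(ys*wt).sum()/wt.sum()+184);print(u)
o,d=ray(c,u);ax=np.array([551.5,-50.0]);e=o[:2]-ax;e/=np.linalg.norm(e);q=ax+6*e
k=((q-o[:2])@e)/(d[:2]@e);print("mark from scene",o+k*d)
for z in(126,130,134,138):print(z,proj(c,(*q,z)))
# scene's own view of port top centre bias
S=pickle.load(open('s0.pkl','rb'))
E
```

```text
[-2  0  0  1  1  9 35 33 19  1  0  1  1  1]
(np.float64(245.25925925925927), np.float64(190.60493827160494))
mark from scene [557.30370085 -51.52991469 134.69019217]
126 [245.35270633 192.54191129]
130 [245.28632146 191.65507542]
134 [245.21955677 190.76316554]
138 [245.15240899 189.86613797]
```

>>> carry_out(increments=[[[-0.0005,0.0005,0.002],[0,0,0],1],[[0,0,0.001],[0,0,0],1],[[0,0,0],[0,0,0],1],[[0,0,0],[0,0,0],1],[[0,0,0],[0,0,0],1],[[0,0,0],[0,0,0],1]])

```text
time: 33.1
tool_pos: [557.4, -49.3, 157.0]
tcp_rot: [179.9, -0.6, 17.9]
ft_force: [-0.3, 0.0, -0.7]
finger_gap: 31.2
```

```bash
python3 look.py x31; python3 ana.py x31; python3 - <<'E'
from h import *
s=r.sense();print(s['qd'].round(3),s['time'])
c=r.snapshot('scene');sub=c['image'][184:198,238:256].astype(int)
red=sub[...,2]-sub[...,0];ys,xs=np.nonzero(red>25);wt=red[ys,xs];u=((xs*wt).sum()/wt.sum()+238,(ys*wt).sum()/wt.sum()+184)
o,d=ray(c,u);ax=np.array([551.3,-49.8]);e=o[:2]-ax;e/=np.linalg.norm(e);q=ax+6*e
k=((q-o[:2])@e)/(d[:2]@e);print("mark from scene",o+k*d)
cv2.imwrite('pics/fin.png',c['image'])
E
```

```text
t 33.2 pos [557.4 -49.3 157. ] rpy [179.89  -0.57  17.88] gap 31.4 F [ 0.2 -0.3 -1.7]
shift tool mm [-0.5 -0.3  1.6] rotvec [ 0.0019 -0.01    0.0066]
tip [552.4 -50.9  56.6] mark [552.8 -51.  131.6] in tool: tip [ -6.3  -0.2 100.4] mark [-5.2  0.1 25.4]
tip error world [ 1.2 -1.2] shift needed in tool [-0.7 -1.5 -0. ]
mark error world [ 1.6 -1.3] shift needed in tool [-1.1 -1.7 -0. ]
[-0.019  0.096  0.038 -0.089 -0.006 -0.034] 33.2
mark from scene [557.24421899 -50.84776615 130.90114825]
```

View pics/x31.png

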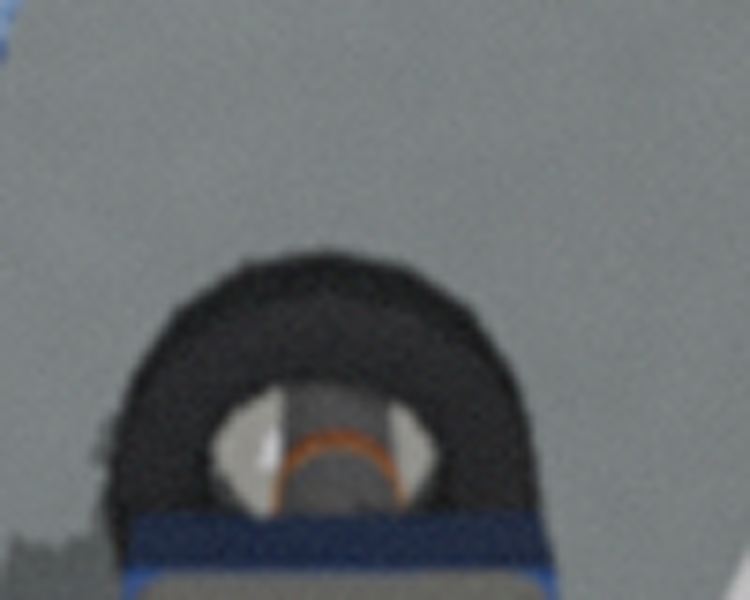

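View pics/fin.png

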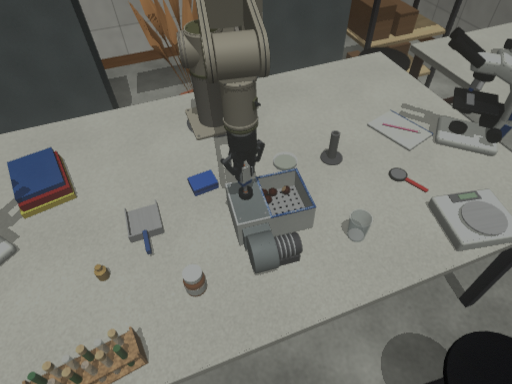

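>>> carry_out(increments=[[[-0.001,-0.0013,0.001],[0,0,0],1],[[0,0,0],[0,0,0],1],[[0,0,0],[0,0,0],1],[[0,0,0],[0,0,0],1],[[0,0,0],[0,0,0],1]])

```text
time: 33.75
tool_pos: [555.9, -48.2, 155.8]
tcp_rot: [179.9, -0.6, 17.9]
ft_force: [-0.0, 0.5, -2.2]
finger_gap: 31.2
```

```bash
python3 look.py x32; python3 ana.py x32
```

```text
t 33.85 pos [555.9 -48.2 155.8] rpy [179.89  -0.56  17.88] gap 31.5 F [-0.4 -0.4 -1.2]
shift tool mm [0.7 1.2 0.5] rotvec [ 0.0018 -0.0098  0.0067]
tip [550.8 -49.8  55.4] mark [551.2 -49.9 130.4] in tool: tip [ -6.3  -0.2 100.4] mark [-5.2  0.1 25.4]
tip error world [-0.4 -0.1] shift needed in tool [ 0.4 -0.   0. ]
mark error world [ 0.  -0.2] shift needed in tool [ 0.  -0.2 -0. ]
```

View pics/x32.png

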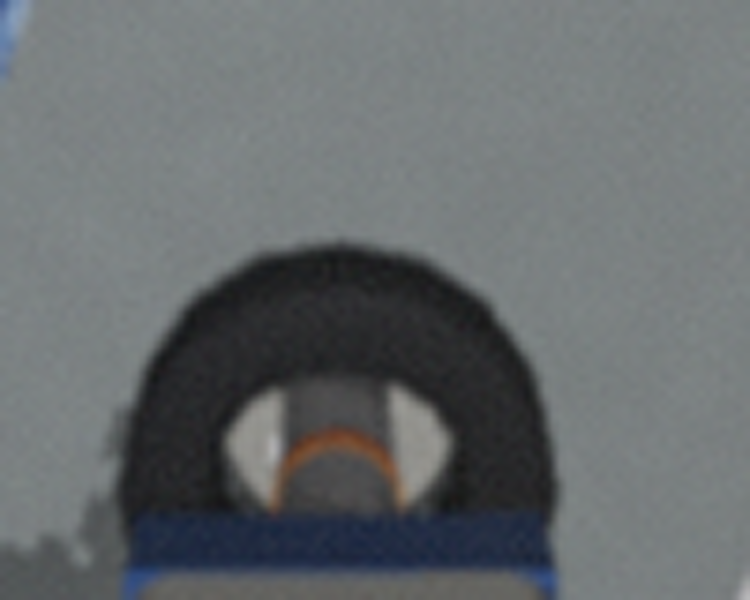

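Centred laterally (bore 223–453, stem centre 338), mark at 130 mm. Hand in.

```bash
python3 -c "
from bench import r
print(r.sense()['qd'].round(3)); print(r.hand_in())"
```

```text
[ 0.045  0.095 -0.098 -0.024  0.068  0.002]
the job is handed in; nothing more can be done
None
```

The job is handed in at about 34 s of the 72 s allowed. No verdict is reported.

**What I did**
- I lifted the tray by its handle and tipped all four chestnuts into the bin.
- I set the empty tray back on the bench about 15 mm from where it started, and let go.
- I drew the probe out of its stand and lowered it through the port. It is held there at 60 N.

**Last checks**
- **Chestnuts:** all four were seen in the bin from both the wrist and scene cameras.
- **Tray:** it looked flat and released in the pictures; I did not measure its tilt.
- **Probe position (wrist camera):** the stem was within about 0.5 mm of the port axis at both the mark and the tip. The mark was at about 130.4 mm, against 130 mm for the port top.
- **Probe tilt:** about 0.01 rad, and the joints were nearly still.
- **Contact:** the wrist force showed no sign of the probe touching the port.
- **Bystanders:** none appeared moved in the last scene picture, judged by eye only.

**What disagreed**
- **Finger tips:** the real tips sit about 33 mm behind the reported TCP, so the first try closed above the tray handle and gripped nothing. I measured the offset in the images and corrected every later grasp for it.
- **Scene camera:** it placed the port about 2.5 mm farther out in x than the other cameras, and read the mark about 1 mm away from the wrist estimate. I went with the wrist and top cameras.

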